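Lower the bench hoist and close the canister row

ROBOT

A 7-joint arm with a two-finger parallel gripper is mounted at the origin on the work surface. World frame = base frame: x ahead of the robot, y to its left, z up, the work surface at z = 0. Lengths are in m, angles in rad, forces in N, time in s.
With the tool pointing down it reaches from about 0.35 to 0.775 m from the base axis. Payload 3.1 kg.
Tool frame: the origin (TCP) lies between the finger pads; the fingertips stand r.tcp_to_tips ahead of it and the grasp point (between the pads) lies 6 mm ahead of it (r.tcp_to_tips is the distance from the TCP to the fingertips, in m); z points along the fingers, y is the direction in which the jaws open and shut (so a half turn about z gives the same grasp; the last joint's range is limited). The gripper opens to 85 mm and grips with 20 to 120 N. Pads are 22 mm wide; open, the fingers measure 114 mm over their backs; the gripper's body (76 mm by 85 mm) begins 54 mm behind the grasp point. The pads swing forward as they close: fully open they stand 13 mm farther back than shut.
Start: joints at [1.21, 0.311, 0.014, 1.512, -0.004, 1.319, -0.027], TCP at [0.172, -0.522, 0.235] pointing down, gripper open.
Joint ranges: [-2.7, 2.7], [-0.3, 1.91], [-1.27, 1.3], [0.12, 2.57], [-1.44, 4.58], [0.2, 2.03], [-3.05, 3.05]. Speed limits (rad/s): [2.79, 2.79, 3.14, 3.14, 3.14, 3.14, 3.14].

INTERFACE

Orientations are given as a 3x3 rotation matrix whose columns are the frame's x, y, z axes.
In Python, from cell import readout, read_camera, workorder, r gives the robot as it stands.
- The arm moves only by the tool send_rows, never from a script. Its argument "increments" is a list of rows, each a list of 2 entries, a list of its own where there are three numbers: the shift along the tool's x, y, z in m, then the turn about the tool's z in rad. A call has 1 to 10 rows; each row shifts and turns the commanded pose from where the row before left it, along the tool's axes as they then stand; what a row does not reach is not made up. A row lasts 1/12 s, in which the tool goes at most 41.7 mm and 7.16 degrees, less where a joint would pass 70% of its speed; a pose out of reach is approached as far as the arm can. A call is refused whole if a number of a shift passes 0.0417 or a number of a turn 0.125, either way. A call with a gripper value outside its range is refused whole. "hand" is the closure in counts, from 0 (fully open) to 255 (shut), set as the call begins (left out, the last holds). The fingers move at their own pace and stop on an object; the grip force is fixed at half the most. Time passes only in rows, so rows that do not move let the fingers close. It gives the time, the measured TCP pose, the force and the opening at its end, in the units of the state.
- readout.get_obs(): the state, without advancing time (a new reading comes with each control period).
- read_camera(name): name is "scene" or "top"; returns a dict with "color" (420x560x3 uint8, red, green, blue), "range_z" (420x560 float32, m along the optical axis (not along the pixel's ray), 0 where there is no reading), "K" (3x3 intrinsics, pixels), "D" ([k1, k2, p1, p2, k3] as OpenCV has them; the pictures are not rectified), "extrinsics" (4x4, takes a point from world to camera coordinates). Camera axes: x right, y up, looking along -z (the intrinsics and any distortion apply to the point x, -y, -z); pixel columns grow to the right and rows downward; lengths in m; the calibration is good to about 2 mm. A picture is of the moment at which its call begins.
- workorder.close_job(): hands the job in, once; it reports no verdict.
The state is a dict: "time": time; "qpos": joint angles; "qvel": joint speeds; "joint_torque": joint torques, N m; "tool_pos": TCP position; "tool_rot": TCP orientation; "ft_force": force on the tool from outside, world axes, zero at the start; "ft_torque": the same for the moment, N m; "finger_gap": finger opening in m.
Only numpy, scipy, OpenCV 4.12 (cv2) and the standard library are available. Lean on these libraries where they do the work, as an engineer would, in place of code of your own. Each camera call takes 0.05 s, during which the arm holds its last target.

TASK

The white canister stands on the raised platform of the ratchet hoist. Push the hoist's release lever right over, away from the robot; the load keeps the pawl jammed until you wind the crank up a little to free it, and then let the crank back slowly by hand, never letting it run, until the platform and canister are fully down. Then slide the canister off across the deck, butt it flush and in line against the other canister without shoving that one along, and leave it standing there, with the lever still over, the platform down and everything else left alone.

Things in the scene. Friction and masses are not known exactly. Their poses are not given: they have to be found in the camera images.
- hoist: Fixed rack-and-pinion bench hoist with deck. Origin on the bench; x at yaw 0 points away from the robot, y from crank to deck, z up; offsets below are (x, y, z) mm in this frame. Grey bearing plate 150 wide, 215 high at y 0; guide rails 252 high at x +-68, y 7 to 29; ratchet wheel at y -20; platform at y 45 to 185
- deck (a point): middle of the fixed plank deck's top, at hoist (0, 315, 45). The deck is 200 (x) by 250 (y) mm, from y 190 to 440; its top is 2 mm lower than that of the lowered platform beside it
- shaft (a point): point on the axis of the crank's shaft, at hoist (0, -138, 150), beside the middle of the handle; the shaft runs along y; axes as the hoist's
- handle_mid (a point): middle of the crank's handle: black free-spinning round sleeve, 22 diameter, 110 long, along the hoist's y (y -83 to -193), on an arm at y -70 to -80, 75 mm from the shaft's axis. It starts on the -x side near shaft height; winding up moves it down there, lowering carries it up, over the top and down to the +x side
- crank (a joint): crank angle, rad: 0 = platform down, grows winding up; stop at 3.5. One rad moves the platform 33.3 mm. Handle from shaft: x = -75 cos p, z = 75 sin p mm, p = 2.95 - value. The load pulls it back with 0.25 to 0.4 N m (3 to 5 N at the handle): with the pawl out it runs away unless held. With the pawl in, 14 ratchet teeth stop it turning back; winding up clicks freely
- platform (a joint): height of the platform above its bottom stop, m: 0 = fully down, about 0.09 at the start
- platform_top (a point): middle of the platform's upper face (170 x 140 mm), at hoist (0, 115, 47) when down
- lever (a joint): release lever, rad: 0 = hold (leans 0.4 rad to the hoist's -x side), 0.8 = release (leans 0.4 to +x), with a stop at each end; it stays where it is left and takes about 2 N at its tip
- lever_tip (a point): centre of the lever's black round end (22 diameter, 24 along y). The steel lever, 10 mm thick, is 85 mm long from its pivot at hoist (55, -45, 196) to this point and swings in the x-z plane; its end is 78 mm above the pivot at both ends of the swing
- pawl_tip (a point): nose of the 60 mm steel pawl on the lever's pivot pin, sprung to the lever. In the ratchet it lies near hoist z 188. With the lever at release it is sprung upwards but stays jammed by the load; winding the crank up 0.05 to 0.2 rad frees it and it jumps up above z 200 and stays out
- canister: canister to be moved, white plastic, 0.5 to 0.75 kg, starts on the platform. Origin at the centre of its underside; 150 (x) x 100 (y) x 110 high, with a grip bar on top along its y, 22 wide (x), 80 long, 135 to 155 above the origin, open below down to 110 except its feet at y +-34; flat cap 10 high at (52, 26)
- neighbour: the same kind of canister, full (3 kg), standing on the deck farther along y, same origin and axes. The two face each other with their 150 mm wide faces; touching, their origins are 100 mm apart
- bucket: bystander: white bucket with a blue lid, 135 diameter, 130 high, origin under its centre
- carton: bystander: cardboard box 140 x 100 x 80 high, origin under its centre
- spatula: bystander: spatula 200 long lying flat, origin near its middle
There are look-alikes about, which are no part of the job. What is shaped like the canister but green, pink or red is not meant.

How it is judged:
On the way, in this order (a step that is already met when the one before it is completed fails the run):
1. the release lever is over at release with the platform still up (value of joint lever above 0.6 rad and value of joint platform above 0.06 m), for 0.1 s.
2. the pawl has sprung out of the ratchet with the platform still up (z of pawl_tip in the frame of hoist above 0.198 m and value of joint platform above 0.06 m), for 0.1 s.
3. the platform is fully down with the canister on it (value of joint platform below 0.004 m and horizontal distance between canister and platform_top below 0.04 m and z of canister in the frame of hoist below 0.056 m), for 0.2 s.
At the end, for the whole second after the job is handed in: The canister stands upright and still on the deck with its face against the neighbour's (gap at most 5 mm, sides in line within 12 mm, square within 0.06 rad); the platform is down (within 6 mm), the lever is still at release (above 0.6 rad). The neighbour has moved at most 15 mm and stands upright (y of canister in the frame of neighbour between -0.105 and -0.09 m and x of canister in the frame of neighbour between -0.012 and 0.012 m and angle between the y axis of canister and the y axis of neighbour, either way round below 0.06 rad and z of canister in the frame of hoist between 0.04 and 0.05 m and angle between each of canister, neighbour's own z axis and vertical below 0.05 rad and linear speed of canister below 0.01 m/s and value of joint lever above 0.6 rad and value of joint platform below 0.006 m); the robot touches nothing.
It fails at once if the crank runs away (the platform sinks faster than 83 mm/s while still more than 10 mm up) (velocity of joint crank below -2.5 rad/s and value of joint platform above 0.01 m).
It fails at once if the neighbour is shoved more than 15 mm (distance of neighbour from where it was at the start of the episode above 0.015 m).
It fails at once if the canister is tipped over (angle between canister's own z axis and vertical above 0.35 rad).
It fails at once if a bystander is knocked away (distance of any of bucket, carton, spatula from where it was at the start of the episode above 0.03 m).
It also fails if it takes over 66 s, if anything falls off the work surface, if the arm or the gripper's body presses on something with over 40 N, if the wrist force passes 120 N, or if a joint passes its speed limit or range.

## Working session

There is one attempt and no reset: what is moved stays moved. The work goes in short steps, Python scripts to look and compute and a tool call to move; the robot and the scene stay as the last step left them, time stands still between calls to the robot, and variables do not carry over. Pictures are saved under pics/ and viewed, and the job is handed in when it is done.

Besides the shell and the picture viewer there is one more tool, called after "Emit:" in YAML: its name, and indented under it one key for each argument. send_rows: Moves the arm, as the interface text tells. Its arguments: {"type":"object","properties":{"increments":{"type":"array","items":{"type":"array"}},"hand":{"type":"number"}},"required":["increments"]}

```bash
ls; mkdir -p pics; cat > h.py <<'E'
import numpy as np,cv2
from cell import readout, read_camera, workorder, r
def grab(n):
    c=read_camera(n); np.savez('%s.npz'%n,**{k:np.asarray(v) for k,v in c.items()}); return c
def load(n): return dict(np.load('%s.npz'%n))
def ray(c,u,v):
    p=cv2.undistortPoints(np.array([[[u,v]]],float),c['K'],c['D'])[0,0]
    d=np.array([p[0],-p[1],-1.]); E=c['extrinsics']; R=E[:3,:3]; t=E[:3,3]
    return -R.T@t, R.T@d
def onz(c,u,v,z):
    o,d=ray(c,u,v); return o+d*(z-o[2])/d[2]
def pt(c,u,v):
    o,d=ray(c,u,v); return o+d*c['range_z'][int(round(v)),int(round(u))]
def cloud(c):
    H,W=c['range_z'].shape; uu,vv=np.meshgrid(np.arange(W),np.arange(H))
    p=cv2.undistortPoints(np.stack([uu,vv],-1).reshape(-1,1,2).astype(float),c['K'],c['D'])[:,0]
    d=np.c_[p[:,0],-p[:,1],-np.ones(len(p))]*c['range_z'].reshape(-1,1)
    E=c['extrinsics']; P=(d-E[:3,3])@E[:3,:3]; P=P.reshape(H,W,3); P[c['range_z']==0]=np.nan; return P
def proj(c,P):
    E=c['extrinsics']; q=E[:3,:3]@np.asarray(P,float)+E[:3,3]
    q=np.array([q[0],-q[1],-q[2]]); return cv2.projectPoints(q.reshape(1,1,3),np.zeros(3),np.zeros(3),c['K'],c['D'])[0].ravel()
def save(c,n): cv2.imwrite('pics/'+n,cv2.cvtColor(c['color'],cv2.COLOR_RGB2BGR))
E
python3 - <<'E'
from h import *
np.set_printoptions(precision=4,suppress=True)
for n in('scene','top'):
    c=grab(n); save(c,n+'0.png'); print(n,(c['range_z']>0).mean(),-c['extrinsics'][:3,:3].T@c['extrinsics'][:3,3])
print(readout.get_obs(), r.tcp_to_tips)
E
```

```text
pics
scene 0.938171768707483 [ 1.7695 -0.5401  1.3983]
top 0.9957738095238096 [ 0.4442 -0.0212  1.5856]
{'time': 0.1, 'qpos': array([ 1.2103,  0.3117,  0.014 ,  1.5129, -0.0044,  1.3192, -0.0272]), 'qvel': array([ 0.0009, -0.0023, -0.0006, -0.0057, -0.0003,  0.002 , -0.0005]), 'joint_torque': array([  0.001 , -38.0855,   0.1467, -23.124 ,   0.0123,   0.0081,
        -0.    ]), 'tool_pos': array([ 0.1722, -0.5217,  0.2335]), 'tool_rot': array([[ 0.9496,  0.3135, -0.0008],
       [ 0.3135, -0.9496,  0.002 ],
       [-0.0001, -0.0022, -1.    ]]), 'ft_force': array([-0.4738,  0.5871, -0.0606]), 'ft_torque': array([ 0.0166, -0.0167,  0.0551]), 'finger_gap': 0.08582771899423727} 0.025
```

View pics/scene0.png

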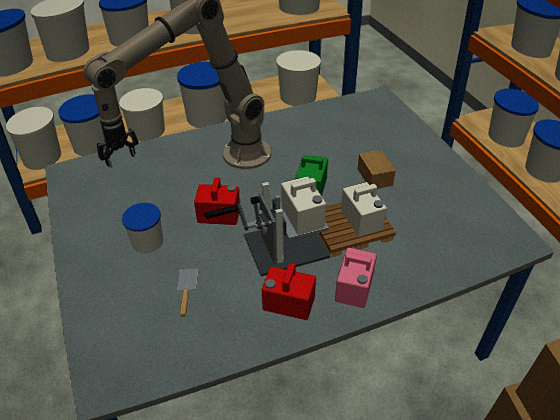

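View pics/top0.png

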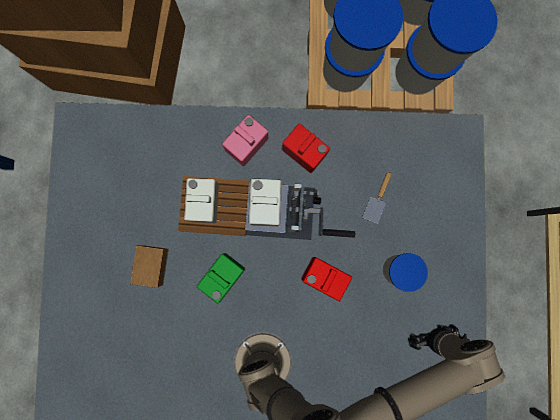

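The scene view has the hoist in the middle, with white canisters at (303,203) and (363,208). The top view has them at (265,202) on the platform and (200,200) on the deck. The crank handle is at top (338,233), and the lever is near (318,200). The look-alikes are red (305,148) and (327,279), pink (246,140) and green (221,278), and none of those is meant. I'll enlarge to confirm.

```bash
python3 - <<'E'
from h import *
np.set_printoptions(precision=4,suppress=True)
c=load('top'); a=c['color'][165:255,165:375]; b=cv2.resize(a,None,fx=3.8,fy=3.8,interpolation=cv2.INTER_CUBIC); cv2.imwrite('pics/t1.png',b[:,:,::-1])
c2=load('scene'); a=c2['color'][165:285,190:400]; b=cv2.resize(a,None,fx=3.8,fy=3.8,interpolation=cv2.INTER_CUBIC); cv2.imwrite('pics/s1.png',b[:,:,::-1])
P=cloud(c); Q=cloud(c2)
print('bench z',np.nanmedian(P[300:320,60:200,2]),np.nanmedian(Q[280:300,100:160,2]))
for n,(C,PP) in dict(top=(c,P),scene=(c2,Q)).items():
    im=C['color'].astype(int); w=(im.min(2)>130)&(im.max(2)-im.min(2)<40)&(PP[...,2]>.05)&(PP[...,2]<.4)
    k,l,s,ce=cv2.connectedComponentsWithStats(w.astype(np.uint8))
    for i in range(1,k):
        if s[i,4]>60:
            X=PP[l==i]; print(n,s[i],np.nanpercentile(X,[3,50,97],axis=0).ravel())
E
```

```text
bench z -0.0007574839611542623 0.0002588401994473985
top [ 185  178   30   43 1050] [0.5184 0.1866 0.149  0.5798 0.2282 0.1552 0.6563 0.2763 0.2011]
top [ 249  179   32   46 1238] [ 0.509  -0.0424  0.2407  0.571   0.0005  0.2465  0.647   0.0493  0.2925]
scene [282 177  43  34 662] [ 0.5114 -0.0444  0.2405  0.5901 -0.0078  0.2471  0.6504  0.0427  0.2933]
scene [344 182  42  33 599] [0.5216 0.1847 0.1492 0.5977 0.2211 0.1556 0.6587 0.2708 0.2023]
```

```bash
sleep 1
```

```text
(no output)
```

View pics/t1.png

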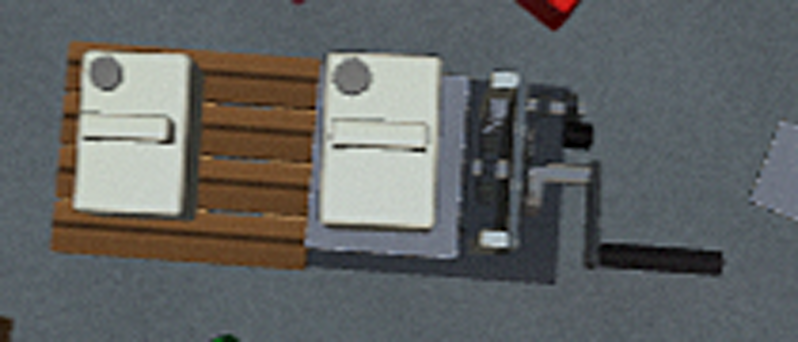

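View pics/s1.png

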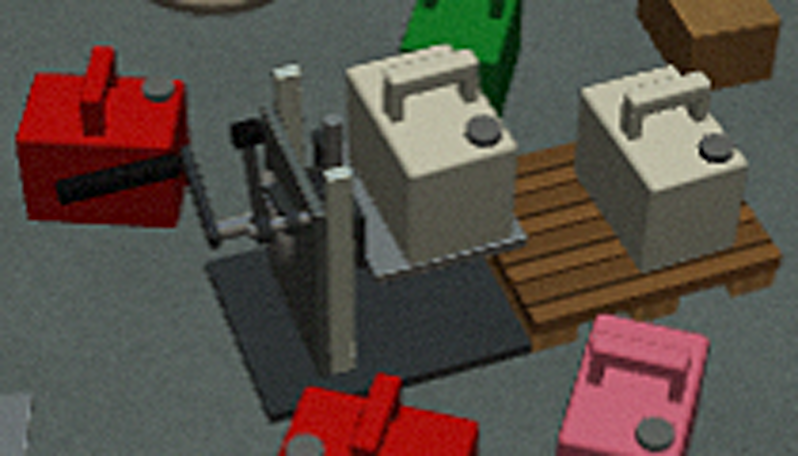

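Both white canisters stand as described, on the platform (crop 380,140) and the deck (132,130). The lever's black end is at crop (578,133), and the handle runs from (600,258) to (720,262). Next I measure the hoist frame from several features.

```bash
python3 - <<'E'
from h import *
np.set_printoptions(precision=4,suppress=True)
c=load('top');c2=load('scene'); P=cloud(c);Q=cloud(c2)
f=lambda u,v:(165+(u+.5)/3.8-.5,165+(v+.5)/3.8-.5)
g=lambda u,v:(190+(u+.5)/3.8-.5,165+(v+.5)/3.8-.5)
def tri(a,b):
    o1,d1=ray(c,*a);o2,d2=ray(c2,*b)
    A=np.c_[d1,-d2];s=np.linalg.lstsq(A,o2-o1,rcond=None)[0]
    p,q=o1+s[0]*d1,o2+s[1]*d2; return (p+q)/2,np.linalg.norm(p-q)
print('rail far',onz(c,*f(505,78),.252),tri(f(505,78),g(338,175)))
print('rail near',onz(c,*f(495,240),.252),tri(f(495,240),g(287,72)))
print('deck corners',[onz(c,*f(*q),.045)[:2] for q in((72,42),(52,250),(305,268))], [onz(c2,*g(*q),.045)[:2] for q in((780,257),(533,330))])
print('lever tip',tri(f(578,133),g(245,132)))
print('handle out end',tri(f(720,262),g(65,192)),'in',tri(f(603,255),g(185,163)))
# depth-based
for n,C,PP,u0,v0,u1,v1 in(('top',c,P,295,180,370,245),('scene',c2,Q,195,190,260,235)):
    im=C['color'].astype(int); m=np.zeros(im.shape[:2],bool); m[v0:v1,u0:u1]=1
    k=m&(im.max(2)<42)&(PP[...,2]>.1)
    n_,l,s,ce=cv2.connectedComponentsWithStats(k.astype(np.uint8))
    for i in range(1,n_):
        if s[i,4]>6:
            X=PP[l==i]; X=X[np.isfinite(X[:,0])]
            print(n,s[i],X.min(0),X.mean(0),X.max(0))
# canister bars: tops
for nm,y0,y1,zz in(('can',-.07,.07,.28),('nb',.16,.3,.19)):
  for C,PP in((c,P),(c2,Q)):
    m=(PP[...,2]>zz)&(PP[...,1]>y0)&(PP[...,1]<y1)&(PP[...,0]>.52)&(PP[...,0]<.66)
    X=PP[m]; 
    w,d,vt=np.linalg.svd(X[:,:2]-X[:,:2].mean(0)); t=(X[:,:2]-X[:,:2].mean(0))@vt[0]
    print(nm,len(X),X.mean(0),(X.max(0)+X.min(0))/2,vt[0],np.ptp(t))
E
```

```text
rail far [ 0.633  -0.1028  0.252 ] (array([ 0.6331, -0.1034,  0.2503]), np.float64(0.0011592070691665776))
rail near [ 0.4941 -0.0975  0.252 ] (array([ 0.4944, -0.0971,  0.2494]), np.float64(0.0011557849701178554))
deck corners [array([0.6859, 0.3139]), array([0.4799, 0.3241]), array([0.4693, 0.0759])] [array([0.6891, 0.3127]), array([0.683 , 0.0605])]
lever tip (array([ 0.5843, -0.1647,  0.2778]), np.float64(0.002466432289509728))
handle out end (array([ 0.4837, -0.3034,  0.1716]), np.float64(0.004374939144427561)) in (array([ 0.4877, -0.1962,  0.1715]), np.float64(0.007513141762596183))
top [298 190   3  18  30] [ 0.5648 -0.1143  0.1203] [ 0.5957 -0.1129  0.1728] [ 0.6231 -0.1114  0.2189]
top [313 193   8  11  65] [ 0.5733 -0.1736  0.1984] [ 0.5875 -0.1617  0.2708] [ 0.6146 -0.1505  0.2889]
top [303 205   2   6   8] [ 0.5593 -0.1307  0.1606] [ 0.5676 -0.1296  0.1716] [ 0.5772 -0.1288  0.1867]
top [296 212   3  14  29] [ 0.5052 -0.111   0.1018] [ 0.5294 -0.1099  0.1636] [ 0.5552 -0.1087  0.2169]
top [320 213   1  10  10] [ 0.5194 -0.1881  0.1656] [ 0.535  -0.1877  0.1692] [ 0.5507 -
[... 214 characters left out ...]
02  0.2887]
scene [205 205  36  14 223] [ 0.474  -0.3075  0.1582] [ 0.4905 -0.2518  0.1756] [ 0.511  -0.1925  0.1874]
scene [241 215   4  11  14] [ 0.5213 -0.1972  0.143 ] [ 0.5379 -0.1954  0.158 ] [ 0.5594 -0.1937  0.1687]
scene [245 227   4   3   9] [ 0.5616 -0.1974  0.1383] [ 0.5681 -0.1935  0.148 ] [ 0.5739 -0.1868  0.1541]
can 177 [0.5778 0.0045 0.2902] [0.5787 0.0041 0.2896] [ 0.0041 -1.    ] 0.07613384124570555
can 166 [ 0.5822 -0.0016  0.289 ] [ 0.5797 -0.      0.2889] [-0.0092 -1.    ] 0.08005773589200506
nb 151 [0.5871 0.2318 0.1988] [0.5877 0.2319 0.1985] [-0.0146 -0.9999] 0.0752778695398201
nb 144 [0.5915 0.2279 0.1979] [0.5892 0.2288 0.1983] [-0.0259 -0.9997] 0.08245305397695223
```

Emit:
send_rows:
  increments:
    - [[0, 0, -0.013], -0.121]
    - [[0, 0, -0.013], -0.121]
    - [[0, 0, -0.013], -0.121]
    - [[0, 0, -0.013], -0.121]
    - [[0, 0, -0.013], -0.121]
    - [[0, 0, -0.013], -0.121]
    - [[0, 0, -0.013], -0.121]
    - [[0, 0, -0.013], -0.121]
    - [[0, 0, -0.013], -0.121]
    - [[0, 0, -0.013], -0.121]
  hand: 255

```text
time: 0.93
tool_pos: [0.1722, -0.522, 0.3645]
tool_rot: [[0.036, 0.999, -0.0], [0.999, -0.036, 0.001], [0.001, -0.001, -1.0]]
ft_force: [0.4, -0.6, 0.3]
finger_gap: -0.0001
```

```bash
cat >> h.py <<'E'
O=np.array([.5628,-.1182,0]);YAW=-.043
XH=np.array([np.cos(YAW),np.sin(YAW),0]);YH=np.array([-np.sin(YAW),np.cos(YAW),0])
def H2W(x,y,z): return O+x*XH+y*YH+np.array([0,0,z])
def W2H(p): d=np.asarray(p)-O; return np.array([d@XH,d@YH,d[2]])
def st(tgt=None):
    np.set_printoptions(precision=4,suppress=True)
    o=readout.get_obs(); R=o['tool_rot']; print('t %.2f'%o['time'],'W',o['tool_pos'],'H',W2H(o['tool_pos']),'F',o['ft_force'],'gap %.4f'%o['finger_gap'],'q',o['qpos'])
    print('toolyaw err',np.arctan2(R[1,1],R[0,1])-YAW)
    if tgt is not None: print('tool delta',R.T@(np.asarray(tgt)-o['tool_pos']))
    return o
E
python3 - <<'E'
from h import *
st(H2W(-.035,-.045,.36))
c=load('top');P=cloud(c);im=c['color'].astype(int)
m=(im[...,0]>100)&(im[...,1]<60)
k,l,s,ce=cv2.connectedComponentsWithStats(m.astype(np.uint8))
for i in range(1,k):
    if s[i,4]>100:
        X=P[l==i];print(np.nanpercentile(X,[1,99],axis=0), [W2H(x) for x in np.nanpercentile(X,[1,99],axis=0)])
E
```

```text
t 0.93 W [ 0.1722 -0.522   0.3645] H [-0.3728 -0.4202  0.3645] F [ 0.3668 -0.6225  0.2852] gap -0.0001 q [ 1.3338  0.29   -0.158   1.2288  0.045   1.6275  1.1487]
toolyaw err 0.0069532845211756344
tool delta [0.3729 0.3404 0.0048]
[[ 0.7279 -0.2154  0.101 ]
 [ 0.872  -0.0622  0.1593]] [array([ 0.1691, -0.09  ,  0.101 ]), array([0.3065, 0.0693, 0.1593])]
[[ 0.2545 -0.3026  0.1011]
 [ 0.3874 -0.1464  0.1584]] [array([-0.3001, -0.1975,  0.1011]), array([-0.174 , -0.0357,  0.1584])]
```

Emit:
send_rows:
  increments:
    - [[0.028, 0.026, 0], -0.007]
    - [[0.028, 0.026, 0], 0]
    - [[0.028, 0.026, 0], 0]
    - [[0.028, 0.026, 0], 0]
    - [[0.028, 0.026, 0], 0]
    - [[0.028, 0.026, 0], 0]
    - [[0.028, 0.026, 0], 0]
    - [[0.028, 0.026, 0], 0]
    - [[0.028, 0.026, 0], 0]
    - [[0.028, 0.026, 0], 0]

```text
time: 1.77
tool_pos: [0.4429, -0.2502, 0.3642]
tool_rot: [[0.035, 0.999, -0.001], [0.999, -0.035, 0.0], [-0.0, -0.001, -1.0]]
ft_force: [0.7, -0.7, 0.3]
finger_gap: 0.0003
```

Emit:
send_rows:
  increments:
    - [[0.028, 0.026, 0], 0]
    - [[0.028, 0.026, 0], 0]
    - [[0.028, 0.024, 0], 0]
    - [[0, 0, 0], 0]
    - [[0, 0, 0], 0]

```text
time: 2.18
tool_pos: [0.5221, -0.1673, 0.3635]
tool_rot: [[0.028, 1.0, -0.001], [1.0, -0.028, 0.002], [0.002, -0.001, -1.0]]
ft_force: [-0.6, -0.3, -0.5]
finger_gap: -0.0003
```

```bash
python3 - <<'E'
from h import *
st(H2W(-.03,-.045,.283))
c=grab('scene'); a=c['color'][120:285,190:400]; cv2.imwrite('pics/s2.png',cv2.resize(a,None,fx=3.6,fy=3.6,interpolation=cv2.INTER_CUBIC)[:,:,::-1])
E
```

```text
t 2.18 W [ 0.5221 -0.1673  0.3635] H [-0.0385 -0.0508  0.3635] F [-0.5906 -0.2658 -0.5387] gap -0.0003 q [ 0.6175  0.3166 -0.4826  1.2252  0.1435  1.6349  0.1362]
toolyaw err 0.01470175364063683
tool delta [0.0055 0.0087 0.0805]
```

View pics/s2.png

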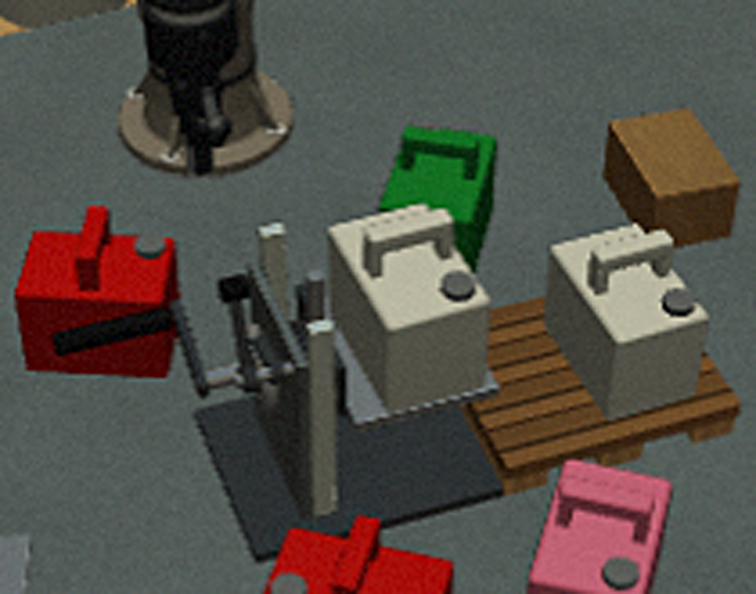

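The gripper is at crop (200,150), clear of the lever knob at (232,287). I'll go down and then push.

Emit:
send_rows:
  increments:
    - [[0.0055, 0.0085, 0.02], 0.012]
    - [[0, 0, 0.02], 0]
    - [[0, 0, 0.02], 0]
    - [[0, 0, 0.02], 0]
    - [[0, 0, 0], 0]
    - [[0, 0.009, 0], 0]
    - [[0, 0.009, 0], 0]
    - [[0, 0.009, 0], 0]
    - [[0, 0.009, 0], 0]

```text
time: 2.98
tool_pos: [0.5673, -0.1683, 0.2867]
tool_rot: [[0.049, 0.999, 0.004], [0.999, -0.049, -0.001], [-0.001, 0.004, -1.0]]
ft_force: [-0.2, -0.6, -0.2]
finger_gap: -0.0001
```

Emit:
send_rows:
  increments:
    - [[0, 0.01, 0], 0]
    - [[0, 0.01, 0], 0]
    - [[0, 0.01, 0], 0]
    - [[0, 0.01, 0], 0]
    - [[0, 0, 0], 0]

```text
time: 3.4
tool_pos: [0.612, -0.1705, 0.2942]
tool_rot: [[0.049, 0.999, 0.02], [0.999, -0.049, -0.004], [-0.003, 0.021, -1.0]]
ft_force: [1.6, 0.1, 17.1]
finger_gap: 0.0
```

```bash
python3 - <<'E'
from h import *
st(H2W(.062,-.045,.283))
c=grab('scene'); a=c['color'][120:285,190:400]; cv2.imwrite('pics/s3.png',cv2.resize(a,None,fx=3.6,fy=3.6,interpolation=cv2.INTER_CUBIC)[:,:,::-1])
E
```

```text
t 3.40 W [ 0.612  -0.1705  0.2942] H [ 0.0514 -0.0501  0.2942] F [ 1.6091  0.0539 17.121 ] gap 0.0000 q [ 0.5192  0.4985 -0.465   1.1403  0.2185  1.5283  0.05  ]
toolyaw err -0.0062893099438038474
tool delta [0.0052 0.0104 0.0114]
```

View pics/s3.png

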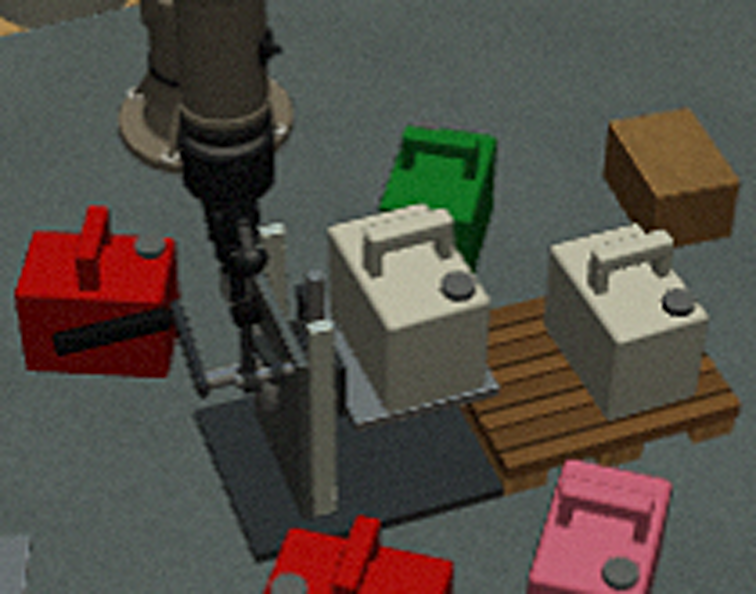

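Force is 17 N upward, so the fingertip has ridden up on the knob. I'll lift off, back away and look.

Emit:
send_rows:
  increments:
    - [[0.003, 0, -0.02], 0]
    - [[0.002, -0.02, -0.02], 0]
    - [[0, -0.03, 0], 0]
    - [[0, -0.04, 0], 0]
    - [[0, -0.02, 0], 0]
    - [[0, 0, 0], 0]
    - [[0, 0, 0], 0]

```text
time: 4.03
tool_pos: [0.4966, -0.1599, 0.3271]
tool_rot: [[0.049, 0.999, 0.005], [0.999, -0.049, -0.003], [-0.002, 0.005, -1.0]]
ft_force: [0.5, -0.0, 0.6]
finger_gap: 0.0001
```

```bash
python3 - <<'E'
from h import *
st()
c2=grab('scene'); a=c2['color'][180:250,220:300]; 
c=grab('top');b=c['color'][170:240,285:365]
cv2.imwrite('pics/s4.png',cv2.resize(np.hstack([a,b]),None,fx=4.9,fy=4.9,interpolation=cv2.INTER_CUBIC)[:,:,::-1])
Q=cloud(c2);im=c2['color'].astype(int);m=np.zeros(im.shape[:2],bool);m[185:230,235:275]=1
k=m&(im.max(2)<42)&(Q[...,2]>.23);X=Q[k];print(len(X),X.min(0),X.mean(0),X.max(0))
E
```

```text
t 4.03 W [ 0.4966 -0.1599  0.3271] H [-0.0644 -0.0445  0.3271] F [ 0.4807 -0.0337  0.5722] gap 0.0001 q [ 0.6545  0.2513 -0.4856  1.3935  0.1183  1.5201  0.1271]
toolyaw err -0.006343244438348231
82 [ 0.6132 -0.1801  0.2337] [ 0.6245 -0.168   0.2753] [ 0.6356 -0.1549  0.2969]
```

View pics/s4.png

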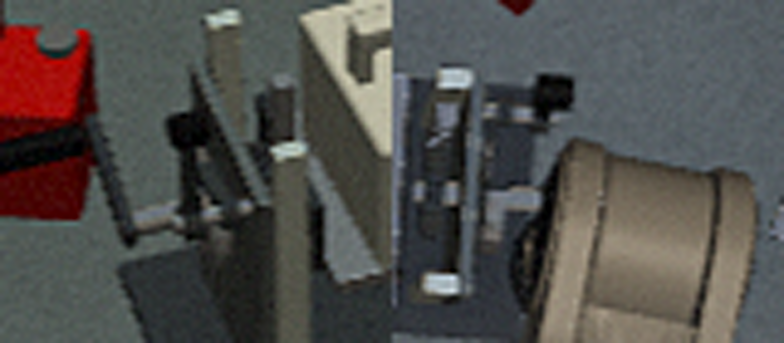

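The knob is now around hoist x 64 (crop 185,130 on the left, 553,93 on the right), so the lever is at about 0.5 rad and not fully over. I'll go in lower and finish the push.

Emit:
send_rows:
  increments:
    - [[0, 0, 0.031], 0]
    - [[0, 0, 0.031], 0]
    - [[0, 0.025, 0], 0]
    - [[0, 0.025, 0], 0]
    - [[0, 0.025, 0], 0]
    - [[0, 0.024, 0], 0]
    - [[0, 0.006, 0], 0]
    - [[0, 0.006, 0], 0]
    - [[0, 0, 0], 0]

```text
time: 4.88
tool_pos: [0.6079, -0.1635, 0.2614]
tool_rot: [[0.046, 0.999, -0.001], [0.999, -0.046, 0.001], [0.001, -0.001, -1.0]]
ft_force: [-0.0, 0.4, -0.1]
finger_gap: 0.0003
```

```bash
python3 - <<'E'
from h import *
st()
E
```

```text
t 4.88 W [ 0.6079 -0.1635  0.2614] H [ 0.047  -0.0433  0.2614] F [-0.0183  0.4357 -0.0592] gap 0.0003 q [ 0.5185  0.511  -0.468   1.2024  0.2223  1.4785  0.0359]
toolyaw err -0.0033155666436401124
```

Emit:
send_rows:
  increments:
    - [[0, 0.005, 0], 0]
    - [[0, 0.005, 0], 0]
    - [[0, 0.003, 0], 0]
    - [[0, 0, 0], 0]

```text
time: 5.22
tool_pos: [0.6199, -0.1647, 0.2624]
tool_rot: [[0.047, 0.999, -0.0], [0.999, -0.047, -0.0], [-0.0, -0.0, -1.0]]
ft_force: [-1.4, 0.0, -0.3]
finger_gap: -0.0
```

```bash
python3 - <<'E'
from h import *
st()
c2=grab('scene'); a=c2['color'][180:250,220:300]; 
c=grab('top');b=c['color'][170:240,285:365]
cv2.imwrite('pics/s5.png',cv2.resize(np.hstack([a,b]),None,fx=4.9,fy=4.9,interpolation=cv2.INTER_CUBIC)[:,:,::-1])
E
```

```text
t 5.22 W [ 0.6199 -0.1647  0.2624] H [ 0.0591 -0.044   0.2624] F [-1.4152  0.0376 -0.278 ] gap -0.0000 q [ 0.503   0.5365 -0.464   1.1605  0.2318  1.4947  0.0316]
toolyaw err -0.00421391507042853
```

View pics/s5.png

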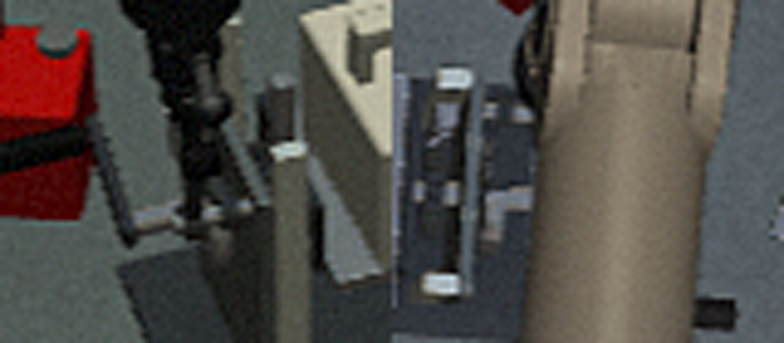

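Emit:
send_rows:
  increments:
    - [[0, 0.004, 0], 0]
    - [[0, 0.004, 0], 0]
    - [[0, 0.003, 0], 0]
    - [[0, 0, 0], 0]

```text
time: 5.65
tool_pos: [0.6244, -0.165, 0.2628]
tool_rot: [[0.048, 0.999, -0.016], [0.999, -0.048, 0.0], [-0.001, -0.016, -1.0]]
ft_force: [-17.7, 2.5, 6.5]
finger_gap: -0.0001
```

It's against the stop at 17.7 N. I back off, rise, open the gripper and go above the handle.

Emit:
send_rows:
  increments:
    - [[0, -0.012, 0], 0]
    - [[0, -0.02, -0.005], 0]
    - [[-0.01, -0.025, -0.005], 0]
    - [[-0.028, -0.025, -0.005], 0]
    - [[-0.028, -0.025, -0.005], 0]
    - [[-0.028, -0.025, -0.005], 0]
    - [[0, 0, 0], 0]
    - [[0, 0, 0], 0]
  hand: 255

```text
time: 6.32
tool_pos: [0.4939, -0.2564, 0.2889]
tool_rot: [[0.054, 0.999, 0.003], [0.999, -0.054, -0.003], [-0.003, 0.003, -1.0]]
ft_force: [0.8, 0.8, 0.6]
finger_gap: 0.0005
```

Emit:
send_rows:
  increments:
    - [[0, 0, 0], 0]
    - [[0, 0, 0], 0]
    - [[0, 0, 0], 0]
  hand: 0

```text
time: 6.57
tool_pos: [0.496, -0.251, 0.2875]
tool_rot: [[0.044, 0.999, 0.001], [0.999, -0.044, 0.001], [0.001, 0.001, -1.0]]
ft_force: [-0.1, -0.0, 0.8]
finger_gap: 0.0359
```

```bash
python3 - <<'E'
from h import *
st(H2W(-.0725,-.138,.23))
c2=grab('scene'); a=c2['color'][170:250,190:290]; 
c=grab('top');b=c['color'][170:250,285:365]
cv2.imwrite('pics/s6.png',cv2.resize(np.hstack([a,b]),None,fx=4.4,fy=4.4,interpolation=cv2.INTER_CUBIC)[:,:,::-1])
Q=cloud(c2);im=c2['color'].astype(int);m=np.zeros(im.shape[:2],bool);m[185:230,240:275]=1
k=m&(im.max(2)<42)&(Q[...,2]>.255)&(Q[...,0]>.6);X=Q[k];print(len(X),X.min(0),X.mean(0),X.max(0), W2H(X.mean(0)))
P=cloud(c);print('canister top',np.nanmedian(P[185:220,255:275,2]))
E
```

```text
t 6.57 W [ 0.496  -0.251   0.2875] H [-0.0611 -0.1355  0.2875] F [-0.0826 -0.0057  0.8145] gap 0.0359 q [ 0.7684  0.3362 -0.4558  1.3805  0.1457  1.4575  0.2749]
toolyaw err -0.0005927725057766065
tool delta [-0.0025 -0.0115  0.0575]
58 [ 0.6421 -0.181   0.2562] [ 0.653  -0.1696  0.279 ] [ 0.6632 -0.1562  0.2879] [ 0.0923 -0.0475  0.279 ]
canister top 0.24726919802861996
```

View pics/s6.png

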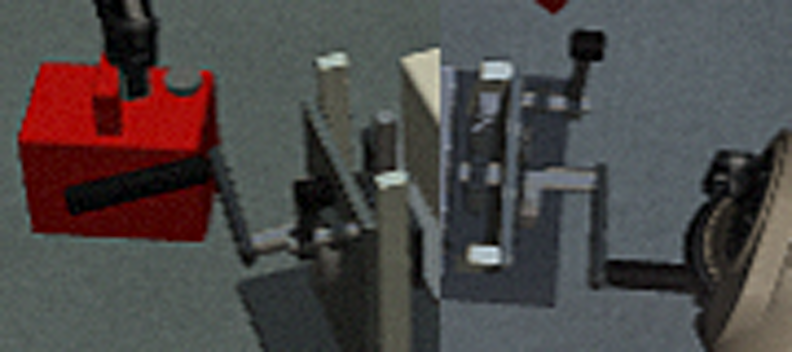

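The lever knob is at hoist x 90 mm, so it is fully over, and the platform is still up. Next I straddle the handle.

Emit:
send_rows:
  increments:
    - [[-0.0025, -0.0115, 0], 0]
    - [[0, 0, 0.02], 0]
    - [[0, 0, 0.023], 0]
    - [[0, 0, 0.023], 0]
    - [[0, 0, 0.023], 0]
    - [[0, 0, 0.022], 0]
    - [[0, 0, 0], 0]
    - [[0, 0, 0], 0]
  hand: 0

```text
time: 7.33
tool_pos: [0.4826, -0.2538, 0.1756]
tool_rot: [[0.046, 0.999, -0.002], [0.999, -0.046, 0.002], [0.001, -0.002, -1.0]]
ft_force: [-0.2, -0.8, -0.3]
finger_gap: 0.0856
```

```bash
python3 - <<'E'
from h import *
st(H2W(-.0725,-.138,.176))
c2=grab('scene'); a=c2['color'][170:250,190:290]; 
c=grab('top');b=c['color'][170:250,285:365]
cv2.imwrite('pics/s7.png',cv2.resize(np.hstack([a,b]),None,fx=4.4,fy=4.4,interpolation=cv2.INTER_CUBIC)[:,:,::-1])
E
```

```text
t 7.33 W [ 0.4826 -0.2538  0.1756] H [-0.0742 -0.1389  0.1756] F [-0.1887 -0.7927 -0.2846] gap 0.0856 q [ 0.786   0.3789 -0.4433  1.6023  0.1703  1.2018  0.2623]
toolyaw err -0.00276846722860033
tool delta [ 0.001   0.0017 -0.0004]
```

View pics/s7.png

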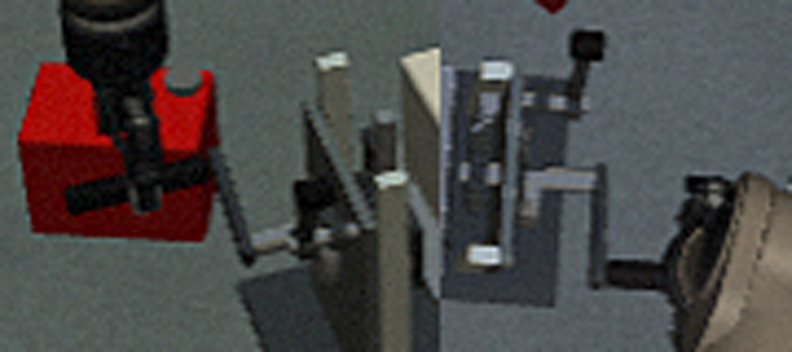

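The fingers straddle the handle at mid-length (left crop 145,190). I'll close.

Emit:
send_rows:
  increments:
    - [[0, 0.0015, 0], 0]
    - [[0, 0, 0], 0]
    - [[0, 0, 0], 0]
    - [[0, 0, 0], 0]
    - [[0, 0, 0], 0]
    - [[0, 0, 0], 0]
    - [[0, 0, 0], 0]
    - [[0, 0, 0], 0]
  hand: 255

```text
time: 8.1
tool_pos: [0.4835, -0.2549, 0.1766]
tool_rot: [[0.047, 0.999, -0.002], [0.999, -0.047, -0.0], [-0.0, -0.002, -1.0]]
ft_force: [-3.2, -0.1, 3.2]
finger_gap: 0.0156
```

```bash
python3 - <<'E'
from h import *
o=st()
p=W2H(o['tool_pos']+.006*o['tool_rot'][:,2]);print(p, 'radius',np.hypot(p[0],p[2]-.15),'p',np.arctan2(p[2]-.15,-p[0]))
E
```

```text
t 8.10 W [ 0.4835 -0.2549  0.1766] H [-0.0733 -0.1399  0.1766] F [-3.1867 -0.0925  3.1773] gap 0.0156 q [ 0.7851  0.3797 -0.4427  1.5984  0.1719  1.204   0.2606]
toolyaw err -0.004187524366680712
[-0.0733 -0.1399  0.1706] radius 0.07617185262258812 p 0.27381186437639427
```

```bash
python3 - <<'E'
from h import *
c2=grab('scene'); a=c2['color'][170:240,190:260]; 
c=grab('top');b=c['color'][190:260,300:370]
cv2.imwrite('pics/s8.png',cv2.resize(np.hstack([a,b]),None,fx=5.6,fy=5.6,interpolation=cv2.INTER_CUBIC)[:,:,::-1])
Q=cloud(c2);P=cloud(c)
for C,PP,(u0,v0,u1,v1) in((c2,Q,(195,195,250,235)),(c,P,(320,225,345,240))):
    im=C['color'].astype(int);m=np.zeros(im.shape[:2],bool);m[v0:v1,u0:u1]=1
    m&=(im.max(2)<42)
    X=PP[m];h=np.array([W2H(x) for x in X]);
    for lo,hi in((-.195,-.165),(-.165,-.15),(-.115,-.1),(-.1,-.085)):
        k=(h[:,1]>lo)&(h[:,1]<hi)&(h[:,2]>.13)&(h[:,2]<.2)
        if k.sum()>3: print(lo,k.sum(),h[k].min(0),h[k].mean(0),h[k].max(0))
E
```

```text
-0.195 57 [-0.0851164  -0.19249005  0.15902757] [-0.06683853 -0.17890433  0.17485604] [-0.05574346 -0.16507113  0.18418799]
-0.165 32 [-0.08434215 -0.16356142  0.16315532] [-0.06906738 -0.15658272  0.17702275] [-0.05957569 -0.15000322  0.19844799]
-0.115 29 [-0.07964825 -0.11443357  0.15782899] [-0.0668627  -0.1070716   0.17535557] [-0.05738339 -0.10010535  0.18335073]
-0.1 28 [-0.07665205 -0.09898775  0.16514438] [-0.06626412 -0.09244756  0.1750793 ] [-0.05761641 -0.08515955  0.18542703]
-0.115 29 [-0.08281615 -0.11444657  0.16985479] [-0.07316003 -0.10689508  0.17672134] [-0.06214312 -0.10017791  0.18656038]
-0.1 28 [-0.08326398 -0.09933058  0.16859223] [-0.07254329 -0.09228926  0.17778846] [-0.06269271 -0.08522903  0.18495093]
```

View pics/s8.png

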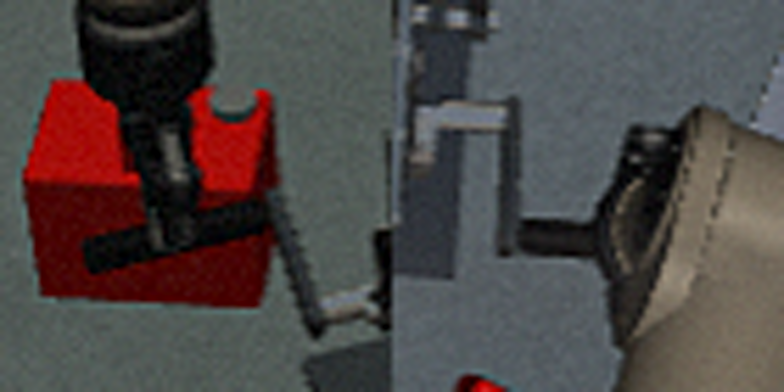

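The grip is centred on the handle, with the handle axis at about z 0.173. I'll wind up about 0.2 rad by moving down along the arc.

Emit:
send_rows:
  increments:
    - [[0, -0.0006, 0.002], 0]
    - [[0, -0.0005, 0.002], 0]
    - [[0, -0.0004, 0.002], 0]
    - [[0, -0.0003, 0.002], 0]
    - [[0, -0.0003, 0.002], 0]
    - [[0, -0.0002, 0.002], 0]
    - [[0, -0.0002, 0.002], 0]
    - [[0, -0.0001, 0.002], 0]
    - [[0, 0, 0], 0]
    - [[0, 0, 0], 0]

```text
time: 9.03
tool_pos: [0.4812, -0.2547, 0.16]
tool_rot: [[0.047, 0.999, -0.002], [0.999, -0.047, 0.0], [0.0, -0.002, -1.0]]
ft_force: [-4.9, 0.0, 3.3]
finger_gap: 0.0151
```

```bash
python3 - <<'E'
from h import *
o=st()
p=W2H(o['tool_pos']+.006*o['tool_rot'][:,2]);print(p, 'radius',np.hypot(p[0],p[2]-.15),'p',np.arctan2(p[2]-.15,-p[0]))
c2=grab('scene'); a=c2['color'][170:240,190:280]; 
c=grab('top');b=c['color'][180:250,285:335]
cv2.imwrite('pics/s9.png',cv2.resize(np.hstack([a,b]),None,fx=5.6,fy=5.6,interpolation=cv2.INTER_CUBIC)[:,:,::-1])
P=cloud(c);print('canister top',np.nanmedian(P[185:220,255:275,2]))
E
```

```text
t 9.03 W [ 0.4812 -0.2547  0.16  ] H [-0.0756 -0.1399  0.16  ] F [-4.8538  0.0142  3.3276] gap 0.0151 q [ 0.7862  0.3895 -0.4402  1.6281  0.1775  1.1653  0.2572]
toolyaw err -0.004189696557718066
[-0.0756 -0.1399  0.154 ] radius 0.07574184741404685 p 0.052797176565215646
canister top 0.2551342863915676
```

View pics/s9.png

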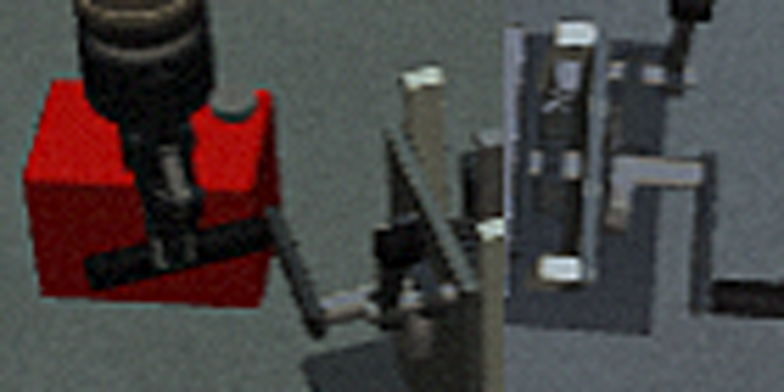

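```bash
python3 - <<'E'
from h import *
c=load('top')
for nm in('top',):
  P=cloud(load(nm)); h=(P-O)@np.c_[XH,YH,[0,0,1]]
  m=(h[...,1]>-.065)&(h[...,1]<-.01)&(h[...,0]>-.06)&(h[...,0]<.08)&(h[...,2]>.16)
  vs,us=np.where(m)
  for v in sorted(set(vs)): print(v,[(u,*np.round(h[v,u]*1000).astype(int)) for u in us[vs==v]])
E
```

```text
182 [(np.int64(314), np.int64(79), np.int64(-31), np.int64(286)), (np.int64(315), np.int64(80), np.int64(-35), np.int64(280)), (np.int64(316), np.int64(80), np.int64(-38), np.int64(281)), (np.int64(317), np.int64(79), np.int64(-41), np.int64(285))]
183 [(np.int64(315), np.int64(78), np.int64(-36), np.int64(273)), (np.int64(316), np.int64(78), np.int64(-39), np.int64(271)), (np.int64(317), np.int64(78), np.int64(-42), np.int64(275)), (np.int64(318), np.int64(78), np.int64(-45), np.int64(277)), (np.int64(319), np.int64(78), np.int64(-48), np.int64(277)), (np.int64(320), np.int64(78), np.int64(-52), np.int64(274)), (np.int64(321), np.int64(78), np.int64(-55), np.int64(278))]
184 [(np.int64(315), np.int64(77), np.int64(-38), np.int64(252)), (np.int64(316), np.int64(76), np.int64(-41), np.int64(260)), (np.int64(317), np.int64(77), np.int64(-44), np.int64(260)), (np.int64(318), np.int64(77), np.int64(-47), np.int64(260))]
185 [(np.int64(315), np.int64(74), np.int64(-39), np.int64(250)), (np.int64(316), np.int64(74), np.int64(-41), np.int64(255)), (np.int64(317), np.int64(74), np.int64(-45)
[... 12070 characters left out ...]
4(168)), (np.int64(304), np.int64(-30), np.int64(-16), np.int64(164)), (np.int64(305), np.int64(-30), np.int64(-19), np.int64(167)), (np.int64(306), np.int64(-30), np.int64(-23), np.int64(165))]
219 [(np.int64(303), np.int64(-34), np.int64(-13), np.int64(171)), (np.int64(304), np.int64(-34), np.int64(-16), np.int64(165)), (np.int64(305), np.int64(-34), np.int64(-20), np.int64(167)), (np.int64(306), np.int64(-33), np.int64(-23), np.int64(169))]
220 [(np.int64(303), np.int64(-38), np.int64(-13), np.int64(172)), (np.int64(304), np.int64(-37), np.int64(-16), np.int64(171)), (np.int64(305), np.int64(-37), np.int64(-20), np.int64(172)), (np.int64(306), np.int64(-37), np.int64(-23), np.int64(167))]
```

The pawl's upper edge now rises to about z 217 at its nose (x about 5 mm), so it is out. I'll compute the lowering arc.

```bash
python3 - <<'E'
import numpy as np
p=np.linspace(.055,2.99,51); x=-75*np.cos(p); z=75*np.sin(p)
X=np.round(x-x[0],1);Z=np.round(z-z[0],1)
for i in range(0,50,10): print([[round(X[j+1]-X[j],1),round(-(Z[j+1]-Z[j]),1)] for j in range(i,i+10)])
E
```

```text
[[np.float64(0.4), np.float64(-4.4)], [np.float64(0.6), np.float64(-4.3)], [np.float64(0.9), np.float64(-4.4)], [np.float64(1.1), np.float64(-4.2)], [np.float64(1.4), np.float64(-4.2)], [np.float64(1.6), np.float64(-4.1)], [np.float64(1.9), np.float64(-4.0)], [np.float64(2.1), np.float64(-3.8)], [np.float64(2.3), np.float64(-3.8)], [np.float64(2.5), np.float64(-3.6)]]
[[np.float64(2.8), np.float64(-3.4)], [np.float64(2.9), np.float64(-3.3)], [np.float64(3.1), np.float64(-3.1)], [np.float64(3.3), np.float64(-2.9)], [np.float64(3.5), np.float64(-2.7)], [np.float64(3.6), np.float64(-2.6)], [np.float64(3.8), np.float64(-2.2)], [np.float64(3.8), np.float64(-2.1)], [np.float64(4.0), np.float64(-1.8)], [np.float64(4.1), np.float64(-1.6)]]
[[np.float64(4.2), np.float64(-1.4)], [np.float64(4.3), np.float64(-1.1)], [np.float64(4.3), np.float64(-0.8)], [np.float64(4.4), np.float64(-0.6)], [np.float64(4.4), np.float64(-0.4)], [np.float64(4.4), np.float64(-0.1)], [np.float64(4.4), np.float64(0.2)], [np.float64(4.3), np.float64(0.4)], [np.float64(4.4), np.float64(0.7)], [np.float64(4.3), np.float64(1.0)]]
[[np.float64(4.2), np.float64(1.2)], [np.float64(4.2), np.float64(1.4)], [np.float64(4.1), np.float64(1.7)], [np.float64(3.9), np.float64(1.9)], [np.float64(3.9), np.float64(2.1)], [np.float64(3.7), np.float64(2.4)], [np.float64(3.5), np.float64(2.6)], [np.float64(3.4), np.float64(2.8)], [np.float64(3.3), np.float64(3.0)], [np.float64(3.0), np.float64(3.1)]]
[[np.float64(2.9), np.float64(3.4)], [np.float64(2.7), np.float64(3.5)], [np.float64(2.4), np.float64(3.6)], [np.float64(2.3), np.float64(3.8)], [np.float64(2.0), np.float64(3.9)], [np.float64(1.8), np.float64(4.1)], [np.float64(1.5), np.float64(4.1)], [np.float64(1.3), np.float64(4.2)], [np.float64(1.0), np.float64(4.3)], [np.float64(0.8), np.float64(4.3)]]
```

Emit:
send_rows:
  increments:
    - [[0, 0.0004, -0.0044], 0]
    - [[0, 0.0006, -0.0043], 0]
    - [[0, 0.0009, -0.0044], 0]
    - [[0, 0.0011, -0.0042], 0]
    - [[0, 0.0014, -0.0042], 0]
    - [[0, 0.0016, -0.0041], 0]
    - [[0, 0.0019, -0.004], 0]
    - [[0, 0.0021, -0.0038], 0]
    - [[0, 0.0023, -0.0038], 0]
    - [[0, 0.0025, -0.0036], 0]

```text
time: 9.97
tool_pos: [0.4969, -0.2555, 0.2032]
tool_rot: [[0.047, 0.999, 0.001], [0.999, -0.047, -0.001], [-0.001, 0.001, -1.0]]
ft_force: [-6.7, 0.1, 9.9]
finger_gap: 0.0153
```

```bash
cat >> h.py <<'E'
def crank():
    o=st(); p=W2H(o['tool_pos']+.006*o['tool_rot'][:,2]);a=np.arctan2(p[2]-.15,-p[0]);print(p, 'radius',np.hypot(p[0],p[2]-.15),'p',a,'expected plat mm',(2.95-a)*33.3)
E
python3 - <<'E'
from h import *
crank()
c=grab('top');P=cloud(c);print('canister top',np.nanmedian(P[185:220,255:275,2]))
E
```

```text
t 9.97 W [ 0.4969 -0.2555  0.2032] H [-0.0599 -0.14    0.2032] F [-6.6713  0.1127  9.8827] gap 0.0153 q [ 0.7709  0.3825 -0.4455  1.5266  0.1701  1.2697  0.2559]
toolyaw err -0.004265925500759132
[-0.0599 -0.1401  0.1972] radius 0.07629604918058465 p 0.6672528240813196 expected plat mm 76.01548095809206
canister top 0.23437169031012509
```

Emit:
send_rows:
  increments:
    - [[0, 0.0024, -0.0038], 0]
    - [[0, 0.0029, -0.0033], 0]
    - [[0, 0.0031, -0.0033], 0]
    - [[0, 0.0033, -0.0029], 0]
    - [[0, 0.0035, -0.0029], 0]
    - [[0, 0.0036, -0.0026], 0]
    - [[0, 0.0038, -0.0022], 0]
    - [[0, 0.0038, -0.0021], 0]
    - [[0, 0.004, -0.0018], 0]
    - [[0, 0.0041, -0.0016], 0]

```text
time: 10.85
tool_pos: [0.5339, -0.2572, 0.2294]
tool_rot: [[0.047, 0.999, 0.006], [0.999, -0.047, -0.001], [-0.001, 0.006, -1.0]]
ft_force: [2.1, -1.0, 3.9]
finger_gap: 0.0154
```

```bash
python3 - <<'E'
from h import *
crank()
c=grab('top');P=cloud(c);print('canister top',np.nanmedian(P[185:220,255:275,2]))
E
```

```text
t 10.85 W [ 0.5339 -0.2572  0.2294] H [-0.0229 -0.1401  0.2294] F [ 2.1427 -0.9676  3.8942] gap 0.0154 q [ 0.7239  0.4341 -0.4446  1.3892  0.1859  1.3534  0.23  ]
toolyaw err -0.003549307131180089
[-0.0228 -0.1401  0.2234] radius 0.07686084477741958 p 1.269400741122841 expected plat mm 55.9639553206094
canister top 0.21355319350326868
```

Tracking well: predicted canister top 0.213, seen 0.2136. I'll continue.

Emit:
send_rows:
  increments:
    - [[0, 0.0042, -0.0014], 0]
    - [[0, 0.0043, -0.0011], 0]
    - [[0, 0.0043, -0.0008], 0]
    - [[0, 0.0044, -0.0006], 0]
    - [[0, 0.0044, -0.0004], 0]
    - [[0, 0.0044, -0.0001], 0]
    - [[0, 0.0044, 0.0002], 0]
    - [[0, 0.0043, 0.0004], 0]
    - [[0, 0.0044, 0.0007], 0]
    - [[0, 0.0043, 0.001], 0]

```text
time: 11.73
tool_pos: [0.5756, -0.2591, 0.2299]
tool_rot: [[0.047, 0.999, 0.001], [0.999, -0.047, -0.0], [-0.0, 0.001, -1.0]]
ft_force: [5.8, -2.1, 3.4]
finger_gap: 0.0156
```

```bash
python3 - <<'E'
from h import *
crank()
c=grab('top');P=cloud(c);print('canister top',np.nanmedian(P[185:220,255:275,2]))
E
```

```text
t 11.73 W [ 0.5756 -0.2591  0.2299] H [ 0.0188 -0.1403  0.2299] F [ 5.8332 -2.1238  3.428 ] gap 0.0156 q [ 0.665   0.5195 -0.4356  1.2609  0.2141  1.4048  0.1984]
toolyaw err -0.004022626875242935
[ 0.0188 -0.1403  0.2239] radius 0.07625414810514611 p 1.8199846646657196 expected plat mm 37.62951066663154
canister top 0.19485244331067486
```

Emit:
send_rows:
  increments:
    - [[0, 0.0042, 0.0012], 0]
    - [[0, 0.0042, 0.0014], 0]
    - [[0, 0.0041, 0.0017], 0]
    - [[0, 0.0039, 0.0019], 0]
    - [[0, 0.0039, 0.0021], 0]
    - [[0, 0.0037, 0.0024], 0]
    - [[0, 0.0035, 0.0026], 0]
    - [[0, 0.0034, 0.0028], 0]
    - [[0, 0.0033, 0.003], 0]
    - [[0, 0.003, 0.0031], 0]

```text
time: 12.62
tool_pos: [0.6126, -0.2608, 0.2063]
tool_rot: [[0.047, 0.999, 0.0], [0.999, -0.047, 0.0], [0.0, 0.0, -1.0]]
ft_force: [6.2, -2.7, -0.1]
finger_gap: 0.0155
```

```bash
python3 - <<'E'
from h import *
crank()
c=grab('top');P=cloud(c);print('canister top',np.nanmedian(P[185:220,255:275,2]))
E
```

```text
t 12.62 W [ 0.6126 -0.2608  0.2063] H [ 0.0559 -0.1403  0.2063] F [ 6.215  -2.7031 -0.067 ] gap 0.0155 q [ 0.6179  0.6057 -0.424   1.1816  0.2398  1.4013  0.1746]
toolyaw err -0.003807811172986654
[ 0.0559 -0.1403  0.2003] radius 0.07519435469704328 p 2.4095178714301224 expected plat mm 17.998054881376927
canister top 0.1752139918227894
```

Emit:
send_rows:
  increments:
    - [[0, 0.0029, 0.0034], 0]
    - [[0, 0.0027, 0.0035], 0]
    - [[0, 0.0024, 0.0036], 0]
    - [[0, 0.0023, 0.0038], 0]
    - [[0, 0.002, 0.0039], 0]
    - [[0, 0.0018, 0.0041], 0]
    - [[0, 0.0015, 0.0041], 0]
    - [[0, 0.0013, 0.0042], 0]
    - [[0, 0.001, 0.0043], 0]
    - [[0, 0.0006, 0.003], 0]

```text
time: 13.5
tool_pos: [0.6295, -0.2617, 0.1708]
tool_rot: [[0.047, 0.999, -0.002], [0.999, -0.047, -0.0], [-0.0, -0.002, -1.0]]
ft_force: [-2.4, -0.1, 17.9]
finger_gap: 0.0154
```

```bash
python3 - <<'E'
from h import *
crank()
c=grab('top');P=cloud(c);print('canister top',np.nanmedian(P[185:220,255:275,2]))
E
```

```text
t 13.50 W [ 0.6295 -0.2617  0.1708] H [ 0.0728 -0.1405  0.1708] F [-2.3984 -0.1054 17.8859] gap 0.0154 q [ 0.5984  0.6601 -0.4154  1.1787  0.2571  1.3545  0.1592]
toolyaw err -0.004031332997746433
[ 0.0728 -0.1405  0.1648] radius 0.07429289646689373 p 2.9412744911002293 expected plat mm 0.2905594463623697
canister top 0.15787064930222855
```

At the bottom stop, 18 N. I'll release the handle and go up.

Emit:
send_rows:
  increments:
    - [[0, 0, 0], 0]
    - [[0, 0, 0], 0]
    - [[0, 0, 0], 0]
    - [[0, 0, 0], 0]
    - [[0, 0, 0], 0]
    - [[0, 0, 0], 0]
  hand: 0

```text
time: 14.05
tool_pos: [0.6295, -0.2612, 0.1688]
tool_rot: [[0.047, 0.999, -0.002], [0.999, -0.047, 0.001], [0.001, -0.002, -1.0]]
ft_force: [0.4, -0.5, -0.2]
finger_gap: 0.0844
```

Emit:
send_rows:
  increments:
    - [[-0.002, 0, -0.02], 0]
    - [[0, 0, -0.03], 0]
    - [[0, 0, -0.03], 0]
    - [[0, 0, -0.03], 0]
    - [[0, 0, -0.03], 0]
    - [[0, 0, 0], 0]
    - [[0, 0, 0], 0]

```text
time: 14.63
tool_pos: [0.6311, -0.2635, 0.3124]
tool_rot: [[0.047, 0.999, 0.005], [0.999, -0.047, -0.001], [-0.001, 0.005, -1.0]]
ft_force: [-0.8, -0.6, -0.7]
finger_gap: 0.0856
```

```bash
python3 - <<'E'
from h import *
st()
c=grab('top');c2=grab('scene')
a=c['color'][165:255,165:375]; b=cv2.resize(a,None,fx=3.8,fy=3.8,interpolation=cv2.INTER_CUBIC); cv2.imwrite('pics/t10.png',b[:,:,::-1])
a=c2['color'][150:285,190:400]; b=cv2.resize(a,None,fx=3.8,fy=3.8,interpolation=cv2.INTER_CUBIC); cv2.imwrite('pics/s10.png',b[:,:,::-1])
E
```

```text
t 14.63 W [ 0.6311 -0.2635  0.3124] H [ 0.0745 -0.1422  0.3124] F [-0.7848 -0.6368 -0.742 ] gap 0.0856 q [ 0.5649  0.6255 -0.419   0.8858  0.2418  1.6647  0.1958]
toolyaw err -0.003919499231460358
```

View pics/t10.png

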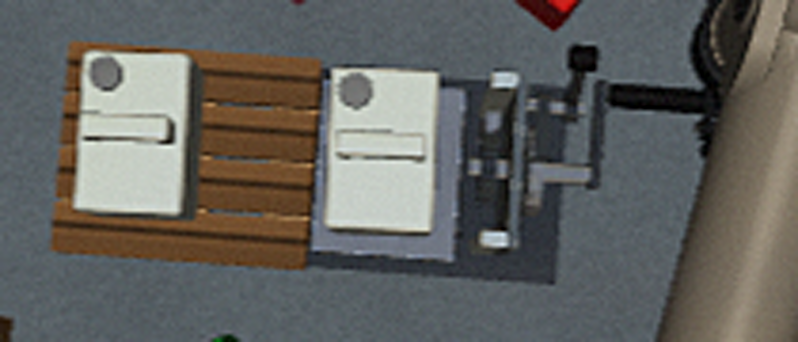

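View pics/s10.png

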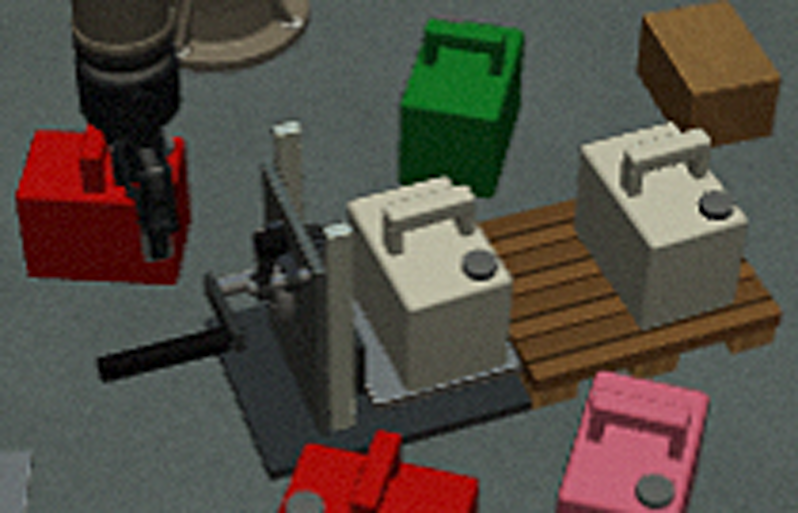

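The platform is down with the canister on it, and the lever is over (top crop 583,58). The handle is on the far side. Now I'll measure the two canisters' poses and yaws from their top faces.

```bash
python3 - <<'E'
from h import *
np.set_printoptions(precision=4,suppress=True)
for n in('top','scene'):
  c=load(n);P=cloud(c);im=c['color'].astype(int)
  for nm,y0,y1,z in(('can',-.07,.075,.157),('nb',.16,.3,.155)):
    w=(im.min(2)>95)&(P[...,1]>y0)&(P[...,1]<y1)&(P[...,0]>.48)&(P[...,0]<.68)
    f=w&(abs(P[...,2]-z)<.014)
    f=cv2.morphologyEx((f).astype(np.uint8),cv2.MORPH_OPEN,np.ones((2,2)))
    vs,us=np.where(f); q=np.array([onz(c,u,v,z)[:2] for u,v in zip(us,vs)])
    # PCA-free: minAreaRect on metric
    rect=cv2.minAreaRect((q*1000).astype(np.float32))
    # bar
    m=(P[...,2]>z+.035)&(P[...,1]>y0)&(P[...,1]<y1)&(P[...,0]>.48)&(P[...,0]<.68)
    vs,us=np.where(m); b=np.array([onz(c,u,v,z+.045)[:2] for u,v in zip(us,vs)])
    rb=cv2.minAreaRect((b*1000).astype(np.float32))
    vx=cv2.fitLine((b*1000).astype(np.float32),cv2.DIST_HUBER,0,.01,.01).ravel()
    print(n,nm,'face',rect,'bar',rb,'line yaw',-np.arctan(vx[0]/vx[1]),'medz',np.nanmedian(P[f>0][:,2]),np.nanmedian(P[m][:,2]))
E
```

```text
top can face ((574.8910522460938, 0.176605224609375), (99.09744262695312, 147.5095672607422), 89.25468444824219) bar ((577.2887573242188, 3.8572654724121094), (78.145751953125, 22.47541046142578), 88.4445571899414) line yaw -0.025361972 medz 0.15655832468007835 0.201194363652721
top nb face ((583.8973388671875, 227.58132934570312), (98.58645629882812, 147.28030395507812), 88.61529541015625) bar ((587.0609130859375, 231.51988220214844), (20.314777374267578, 74.38119506835938), 1.6278915405273438) line yaw 0.020080164 medz 0.15452561209768265 0.19903769387252895
scene can face ((586.696533203125, 0.3259696960449219), (96.51693725585938, 148.78668212890625), 89.66786193847656) bar ((584.4076538085938, -2.636993408203125), (31.47685432434082, 82.10514068603516), 0.5066904425621033) line yaw 0.06279226 medz 0.1568360134903035 0.20019318646352421
scene nb face ((596.3900756835938, 230.16744995117188), (98.22772216796875, 149.22787475585938), 89.3240737915039) bar ((593.732177734375, 226.62081909179688), (83.72513580322266, 31.571435928344727), 89.05751037597656) line yaw 0.0005690615 medz 0.15479725687179313 0.19803340274299516
```

Faces give canister about (0.580, 0.001), yaw about -0.01, and neighbour about (0.590, 0.229), yaw about -0.018. Tops are at 0.157 and 0.155 and the bar top at about 0.2005, all matching the sizes given. Next I move above the bar.

Emit:
send_rows:
  increments:
    - [[0.0327, -0.0079, 0], 0]
    - [[0.0327, -0.0079, 0], 0]
    - [[0.0327, -0.0079, 0], 0]
    - [[0.0327, -0.0079, 0], 0]
    - [[0.0327, -0.0079, 0], 0]
    - [[0.0327, -0.0079, 0], 0]
    - [[0.0327, -0.0079, 0], 0]
    - [[0.0327, -0.0079, 0], 0]
    - [[0, 0, 0], -0.03]
    - [[0, 0, 0], 0]

```text
time: 15.57
tool_pos: [0.5776, 0.0041, 0.3083]
tool_rot: [[0.01, 1.0, -0.003], [1.0, -0.01, 0.001], [0.001, -0.003, -1.0]]
ft_force: [0.8, -0.8, -0.3]
finger_gap: 0.0853
```

Emit:
send_rows:
  increments:
    - [[0, 0, 0], 0]
    - [[0, 0, 0], 0]
    - [[0, 0, 0], 0]

```text
time: 15.82
tool_pos: [0.5792, -0.0014, 0.3088]
tool_rot: [[0.021, 1.0, -0.002], [1.0, -0.021, -0.001], [-0.001, -0.002, -1.0]]
ft_force: [-0.3, -0.6, 0.5]
finger_gap: 0.0853
```

```bash
python3 - <<'E'
from h import *
st([.580,.001,.196])
E
```

```text
t 15.82 W [ 0.5792 -0.0014  0.3088] H [0.0114 0.1174 0.3088] F [-0.3116 -0.5578  0.4784] gap 0.0853 q [ 0.3159  0.3939 -0.5144  1.2623  0.1906  1.5347 -0.193 ]
toolyaw err 0.022340312682950784
tool delta [0.0025 0.0009 0.1128]
```

Emit:
send_rows:
  increments:
    - [[0.0025, 0.001, 0.02], 0]
    - [[0, 0, 0.03], 0]
    - [[0, 0, 0.03], 0]
    - [[0, 0, 0.02], 0]
    - [[0, 0, 0.008], 0]
    - [[0, 0, 0.004], 0]
    - [[0, 0, 0], 0]
    - [[0, 0, 0], 0]

```text
time: 16.48
tool_pos: [0.5813, 0.003, 0.1991]
tool_rot: [[0.018, 1.0, 0.002], [1.0, -0.018, 0.0], [0.0, 0.002, -1.0]]
ft_force: [0.0, 1.0, -0.0]
finger_gap: 0.0852
```

```bash
python3 - <<'E'
from h import *
st([.580,.001,.196])
c=grab('top');c2=grab('scene')
a=c['color'][160:250,180:300]; b=c2['color'][130:220,250:370]
cv2.imwrite('pics/g1.png',cv2.resize(np.hstack([b,a]),None,fx=3.3,fy=3.3,interpolation=cv2.INTER_CUBIC)[:,:,::-1])
E
```

```text
t 16.48 W [0.5813 0.003  0.1991] H [0.0133 0.1219 0.1991] F [ 0.0345  0.9988 -0.0405] gap 0.0852 q [ 0.3195  0.4414 -0.5072  1.4677  0.2181  1.2862 -0.2254]
toolyaw err 0.02529010712288516
tool delta [-0.002  -0.0013  0.0031]
```

View pics/g1.png

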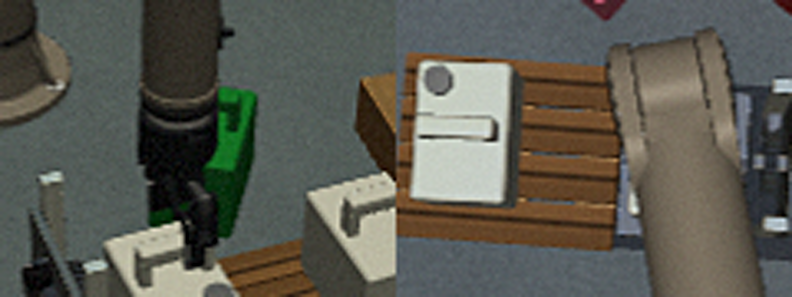

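The fingers straddle the bar; the near finger hides its +y half because of the parallax. I'll go down 3 mm and close.

Emit:
send_rows:
  increments:
    - [[0, 0, 0.003], 0]
    - [[0, 0, 0], 0]
    - [[0, 0, 0], 0]
    - [[0, 0, 0], 0]
    - [[0, 0, 0], 0]
    - [[0, 0, 0], 0]
    - [[0, 0, 0], 0]
    - [[0, 0, 0], 0]
  hand: 255

```text
time: 17.25
tool_pos: [0.5793, 0.0033, 0.195]
tool_rot: [[0.017, 1.0, -0.002], [1.0, -0.017, -0.0], [-0.0, -0.002, -1.0]]
ft_force: [-4.7, -1.3, 3.4]
finger_gap: 0.0203
```

```bash
python3 - <<'E'
from h import *
st()
c=grab('top');P=cloud(c)
E
```

```text
t 17.25 W [0.5793 0.0033 0.195 ] H [0.0113 0.1221 0.195 ] F [-4.7256 -1.2867  3.3818] gap 0.0203 q [ 0.3189  0.4434 -0.5068  1.4754  0.2191  1.2813 -0.2265]
toolyaw err 0.026347702530212957
```

Gripped, opening 20 mm. The move needed is about 128.5 mm along tool x and 5.4 mm along tool y. I'll slide 112 mm first.

Emit:
send_rows:
  increments:
    - [[0, 0, -0.001], 0]
    - [[0.008, 0.0006, 0], 0]
    - [[0.012, 0.0006, 0], 0]
    - [[0.014, 0.0007, 0], 0]
    - [[0.014, 0.0007, 0], 0]
    - [[0.014, 0.0007, 0], 0]
    - [[0.014, 0.0007, 0], 0]
    - [[0.014, 0.0007, 0], 0]
    - [[0.014, 0.0007, 0], 0]
    - [[0.008, 0, 0], 0]

```text
time: 18.13
tool_pos: [0.5872, 0.1184, 0.1947]
tool_rot: [[0.014, 1.0, -0.001], [1.0, -0.014, 0.003], [0.003, -0.001, -1.0]]
ft_force: [-0.5, 2.2, -5.0]
finger_gap: 0.0203
```

Emit:
send_rows:
  increments:
    - [[0, 0, 0.001], 0]
    - [[0, 0, 0.001], 0]
    - [[0, 0, 0], 0]

```text
time: 18.38
tool_pos: [0.5878, 0.1145, 0.1937]
tool_rot: [[0.017, 1.0, 0.0], [1.0, -0.017, -0.001], [-0.001, 0.0, -1.0]]
ft_force: [0.4, -0.5, -4.9]
finger_gap: 0.0202
```

```bash
python3 - <<'E'
from h import *
st()
c=grab('top');c2=grab('scene')
a=c['color'][160:250,170:290]; b=c2['color'][150:240,280:400]
cv2.imwrite('pics/g2.png',cv2.resize(np.hstack([b,a]),None,fx=3.3,fy=3.3,interpolation=cv2.INTER_CUBIC)[:,:,::-1])
E
```

```text
t 18.38 W [0.5878 0.1145 0.1937] H [0.015  0.2336 0.1937] F [ 0.4162 -0.5405 -4.8558] gap 0.0202 q [ 0.1317  0.4872 -0.5266  1.4207  0.2474  1.2994 -0.428 ]
toolyaw err 0.02551584796823204
```

View pics/g2.png

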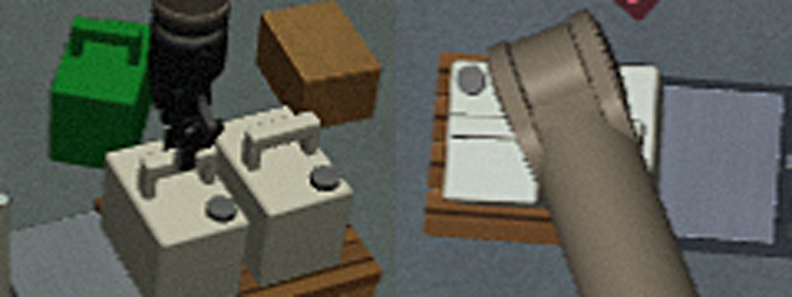

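A gap of about 17 mm remains. I'll lower the last 2 mm onto the deck and creep in.

Emit:
send_rows:
  increments:
    - [[0, 0, 0.001], 0]
    - [[0.003, 0, 0], 0]
    - [[0.003, 0, 0], 0]
    - [[0.003, 0, 0], 0]
    - [[0.002, 0, 0], 0]
    - [[0, 0, 0], 0]
    - [[0, 0, 0], 0]

```text
time: 19.07
tool_pos: [0.5886, 0.1254, 0.1937]
tool_rot: [[0.018, 1.0, 0.002], [1.0, -0.018, -0.001], [-0.001, 0.002, -1.0]]
ft_force: [-0.6, -2.9, 3.2]
finger_gap: 0.0203
```

```bash
cat > gap.py <<'E'
from h import *
import sys
st()
c=grab('top');c2=grab('scene')
a=c['color'][165:235,175:275]; b=c2['color'][170:240,300:400]
cv2.imwrite('pics/%s.png'%sys.argv[1],cv2.resize(np.hstack([b,a]),None,fx=4,fy=4,interpolation=cv2.INTER_CUBIC)[:,:,::-1])
E
python3 gap.py g3
```

```text
t 19.07 W [0.5886 0.1254 0.1937] H [0.0153 0.2445 0.1937] F [-0.6495 -2.8945  3.2051] gap 0.0203 q [ 0.1129  0.4924 -0.5281  1.4135  0.2514  1.3007 -0.4477]
toolyaw err 0.025257775824525344
```

View pics/g3.png

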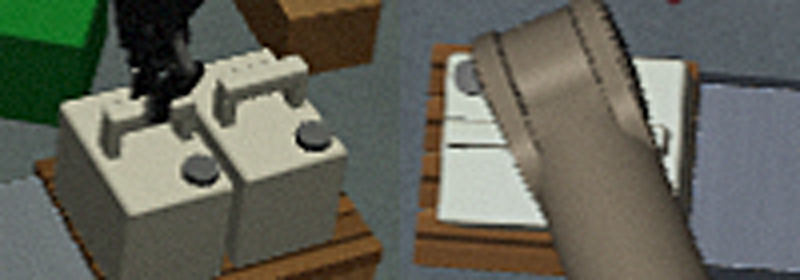

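Emit:
send_rows:
  increments:
    - [[0.0015, 0, 0], 0]
    - [[0.0015, 0, 0], 0]
    - [[0.001, 0, 0], 0]
    - [[0, 0, 0], 0]

```text
time: 19.5
tool_pos: [0.5887, 0.128, 0.1944]
tool_rot: [[0.018, 1.0, 0.002], [1.0, -0.018, -0.004], [-0.004, 0.002, -1.0]]
ft_force: [-2.4, -6.1, 6.7]
finger_gap: 0.0202
```

Emit:
send_rows:
  increments:
    - [[0.001, 0, 0], 0]
    - [[0, 0, 0], 0]

```text
time: 19.67
tool_pos: [0.5887, 0.1285, 0.1945]
tool_rot: [[0.019, 1.0, 0.002], [1.0, -0.019, -0.004], [-0.004, 0.002, -1.0]]
ft_force: [-1.9, -6.4, 8.7]
finger_gap: 0.02
```

```bash
python3 gap.py g4
```

```text
t 19.67 W [0.5887 0.1285 0.1945] H [0.0153 0.2476 0.1945] F [-1.9061 -6.4152  8.673 ] gap 0.0200 q [ 0.1049  0.4939 -0.5276  1.4092  0.2549  1.3049 -0.4562]
toolyaw err 0.02419635354755269
```

View pics/g4.png

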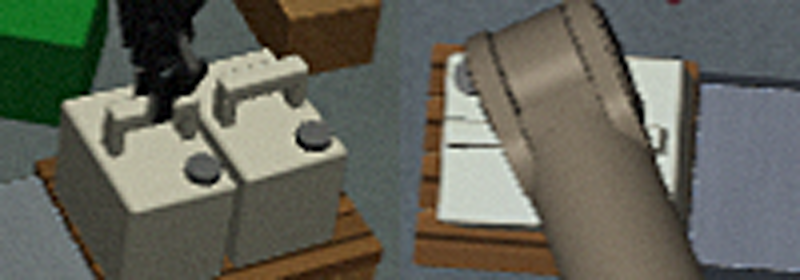

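Emit:
send_rows:
  increments:
    - [[0, 0, -0.001], 0]
    - [[0.001, 0, 0], 0]
    - [[0.001, 0, 0], 0]
    - [[0, 0, 0], 0]
    - [[0, 0, 0], 0]

```text
time: 20.18
tool_pos: [0.5887, 0.1298, 0.1949]
tool_rot: [[0.019, 1.0, 0.002], [1.0, -0.019, -0.005], [-0.005, 0.002, -1.0]]
ft_force: [-1.6, -5.8, 7.5]
finger_gap: 0.0203
```

```bash
python3 gap.py g5
```

```text
t 20.18 W [0.5887 0.1298 0.1949] H [0.0153 0.2489 0.1949] F [-1.5699 -5.7658  7.4619] gap 0.0203 q [ 0.1017  0.4947 -0.5274  1.4068  0.2557  1.3073 -0.4592]
toolyaw err 0.023891292971742445
```

View pics/g5.png

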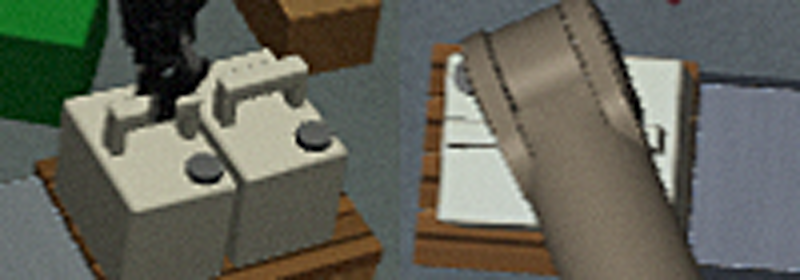

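Emit:
send_rows:
  increments:
    - [[0.001, 0, -0.0005], 0]
    - [[0.001, 0, 0], 0]
    - [[0, 0, 0], 0]
    - [[0, 0, 0], 0]

```text
time: 20.62
tool_pos: [0.588, 0.1345, 0.1936]
tool_rot: [[0.018, 1.0, -0.0], [1.0, -0.018, -0.001], [-0.001, -0.0, -1.0]]
ft_force: [1.1, -4.1, -0.6]
finger_gap: 0.0198
```

```bash
python3 gap.py g6; python3 - <<'E'
from h import *
c2=load('scene');Q=cloud(c2);im=c2['color'].astype(int)
w=(im.min(2)>75)&(abs(Q[...,2]-.155)<.012)&(Q[...,1]>.05)&(Q[...,1]<.3)&(Q[...,0]>.6)&(Q[...,0]<.68)
h=Q[w]; print(np.histogram(h[:,1],np.arange(.07,.29,.01)), h[:,1].max())
E
```

```text
t 20.62 W [0.588  0.1345 0.1936] H [0.0143 0.2536 0.1936] F [ 1.0512 -4.0519 -0.58  ] gap 0.0198 q [ 0.0975  0.4975 -0.5291  1.4065  0.2526  1.3057 -0.4627]
toolyaw err 0.025170223951744123
(array([ 2, 41, 45, 40, 39, 42, 41, 35, 26, 27, 28, 44, 38, 39, 41, 39, 37,
       34, 31, 32, 17]), array([0.07, 0.08, 0.09, 0.1 , 0.11, 0.12, 0.13, 0.14, 0.15, 0.16, 0.17,
       0.18, 0.19, 0.2 , 0.21, 0.22, 0.23, 0.24, 0.25, 0.26, 0.27, 0.28])) 0.28161262482677885
```

View pics/g6.png

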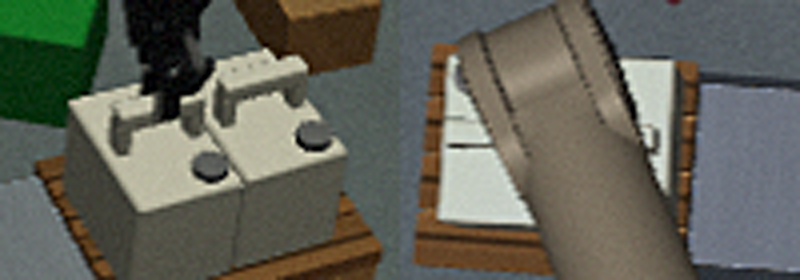

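It was snagged and has now slipped through. The gap looks closed and the neighbour has hardly moved. I'll open, lift straight up and clear the view.

Emit:
send_rows:
  increments:
    - [[0, 0, 0], 0]
    - [[0, 0, 0], 0]
    - [[0, 0, 0], 0]
    - [[0, 0, 0], 0]
    - [[0, 0, 0], 0]
    - [[0, 0, 0], 0]
  hand: 0

```text
time: 21.22
tool_pos: [0.5879, 0.1357, 0.1945]
tool_rot: [[0.016, 1.0, 0.0], [1.0, -0.016, 0.001], [0.001, 0.0, -1.0]]
ft_force: [0.0, -0.6, -0.1]
finger_gap: 0.0853
```

Emit:
send_rows:
  increments:
    - [[0, 0, -0.02], 0]
    - [[0, 0, -0.03], 0]
    - [[0, 0, -0.03], 0]
    - [[0, 0, -0.03], 0]
    - [[0, -0.03, -0.01], 0]
    - [[0, -0.04, 0], 0]
    - [[0, -0.04, 0], 0]
    - [[0, -0.04, 0], 0]
    - [[0, -0.03, 0], 0]
    - [[0, 0, 0], 0]

```text
time: 22.05
tool_pos: [0.4018, 0.1397, 0.3147]
tool_rot: [[0.012, 1.0, -0.002], [1.0, -0.012, -0.003], [-0.003, -0.002, -1.0]]
ft_force: [-0.1, -0.2, 0.1]
finger_gap: 0.0853
```

```bash
python3 gap.py f1; cat > meas.py <<'E'
from h import *
np.set_printoptions(precision=4,suppress=True)
c2=load('scene');c=load('top')
for n,C in(('top',c),('scene',c2)):
  P=cloud(C);im=C['color'].astype(int)
  f=(im.min(2)>95)&(abs(P[...,2]-.155)<.012)&(P[...,1]>.05)&(P[...,1]<.3)&(P[...,0]>.48)&(P[...,0]<.68)
  vs,us=np.where(f); q=np.array([onz(C,u,v,.155)[:2] for u,v in zip(us,vs)])
  print(n,'both faces',cv2.minAreaRect((q*1000).astype(np.float32)))
  for nm,y0,y1 in(('can',.09,.175),('nb',.185,.28)):
    m=(P[...,2]>.19)&(P[...,2]<.21)&(P[...,1]>y0)&(P[...,1]<y1)&(P[...,0]>.54)&(P[...,0]<.64)
    vs,us=np.where(m); b=np.array([onz(C,u,v,.2)[:2] for u,v in zip(us,vs)])
    print(n,nm,'bar',cv2.minAreaRect((b*1000).astype(np.float32)),np.median(P[m][:,2]))
    k=f&(P[...,1]>y0-.02)&(P[...,1]<y1+.02);print('   face z',np.median(P[k][:,2]))
print('platform z',np.nanmedian(cloud(c)[190:225,257:280,2]))
E
python3 meas.py
```

```text
t 22.05 W [0.4018 0.1397 0.3147] H [-0.1719  0.2508  0.3147] F [-0.1047 -0.185   0.0564] gap 0.0853 q [ 0.2014  0.0477 -0.5993  1.6415  0.0292  1.4633 -0.4126]
toolyaw err 0.03100326942016154
top both faces ((587.1348266601562, 179.57659912109375), (148.8044891357422, 202.7390594482422), 0.07348088920116425)
top can bar ((587.5352783203125, 128.82305908203125), (78.31453704833984, 21.967172622680664), 88.75697326660156) 0.1990419133664995
   face z 0.15452063443560327
top nb bar ((587.0609130859375, 231.51988220214844), (20.31477165222168, 74.38119506835938), 1.6278916597366333) 0.19891950886200466
   face z 0.15444552537365
scene both faces ((590.6546630859375, 177.44033813476562), (149.96717834472656, 201.90171813964844), 0.16636379063129425)
scene can bar ((593.7927856445312, 125.6998291015625), (78.1587142944336, 30.941730499267578), 87.84983825683594) 0.19865537008659906
   face z 0.1548801018014846
scene nb bar ((594.19091796875, 226.61328125), (83.72513580322266, 32.489017486572266), 89.05751037597656) 0.19801239009518246
   face z 0.15472334437839141
platform z 0.046728468191150556
```

View pics/f1.png

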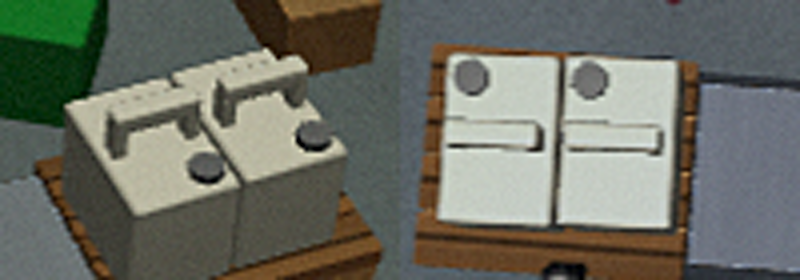

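The neighbour is unmoved; its bar measures exactly the same as before. The two faces span 202 to 203 mm, though, where touching should read about 199. So I'll measure the gap more finely from the edge profiles.

```bash
cat > edge.py <<'E'
from h import *
c=load('top');im=c['color'].astype(float).mean(2)
P=cloud(c)
for xw in(.53,.545,.56,.61):
    # sample along y at z=.155
    ys=np.arange(.06,.31,.001); uv=np.array([proj(c,[xw,y,.155]) for y in ys]).astype(np.float32)
    I=cv2.remap(im.astype(np.float32),uv[:,0].reshape(1,-1),uv[:,1].reshape(1,-1),cv2.INTER_LINEAR).ravel()
    L=np.median(I[30:70]);
    hi=np.where(I>L*.72)[0]
    a=ys[hi[0]];b=ys[hi[-1]]
    lo=[y for y,i in zip(ys,I) if .15<y<.21 and i<.9*L]
    print(xw,'span %.4f -> %.4f  len %.4f'%(a,b,b-a),'dip',(min(lo),max(lo)) if lo else None,'min %.0f of %.0f'%(I[(ys>.15)&(ys<.21)].min(),L))
E
python3 edge.py
python3 - <<'E'
from h import *
c=load('top');c2=load('scene')
a=cv2.resize(c['color'][170:230,180:255],None,fx=10,fy=10,interpolation=cv2.INTER_NEAREST);cv2.imwrite('pics/f2.png',a[:,:,::-1])
a=cv2.resize(c2['color'][175:240,310:390],None,fx=9,fy=9,interpolation=cv2.INTER_NEAREST);cv2.imwrite('pics/f3.png',a[:,:,::-1])
E
```

```text
0.53 span 0.0830 -> 0.2800  len 0.1970 dip (np.float64(0.1760000000000001), np.float64(0.1870000000000001)) min 64 of 199
0.545 span 0.0820 -> 0.2800  len 0.1980 dip (np.float64(0.1770000000000001), np.float64(0.1860000000000001)) min 81 of 199
0.56 span 0.0810 -> 0.2790  len 0.1980 dip (np.float64(0.1750000000000001), np.float64(0.1850000000000001)) min 69 of 199
0.61 span 0.0810 -> 0.2790  len 0.1980 dip (np.float64(0.1750000000000001), np.float64(0.1840000000000001)) min 87 of 199
```

View pics/f2.png

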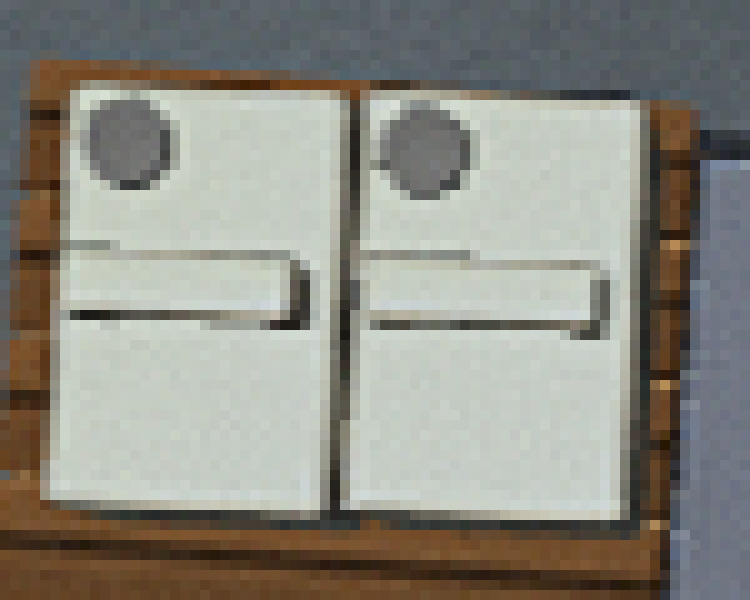

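View pics/f3.png

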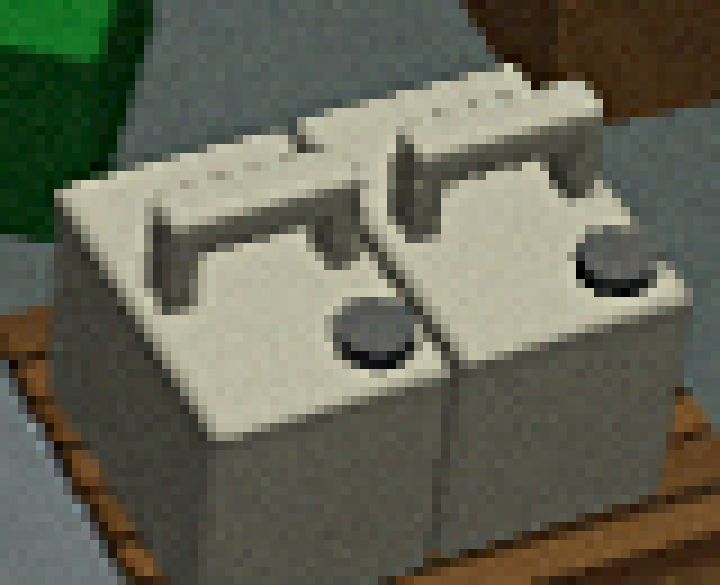

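The seam is still about a pixel wide, so the gap could be anywhere from 0 to 4 mm. The neighbour hasn't moved and there is plenty of time, so I'll regrip and press it home.

Emit:
send_rows:
  increments:
    - [[0, 0.04, 0], 0.004]
    - [[0, 0.04, 0], 0]
    - [[0, 0.04, 0], 0]
    - [[0, 0.04, 0], 0]
    - [[0, 0.02, 0], 0]
    - [[0, 0, 0], 0]
    - [[0, 0, 0], 0]
    - [[0, 0, 0], 0]

```text
time: 22.82
tool_pos: [0.588, 0.1349, 0.3136]
tool_rot: [[0.021, 1.0, -0.001], [1.0, -0.021, 0.001], [0.001, -0.001, -1.0]]
ft_force: [-1.4, -0.1, 0.4]
finger_gap: 0.0855
```

```bash
python3 - <<'E'
from h import *
st([.588,.1345,.194])
E
```

```text
t 22.82 W [0.588  0.1349 0.3136] H [0.0143 0.254  0.3136] F [-1.3607 -0.1127  0.3922] gap 0.0855 q [ 0.0921  0.4558 -0.5605  1.1743  0.2349  1.5745 -0.4413]
toolyaw err 0.022202093209867758
tool delta [-0.0005  0.0002  0.1196]
```

Emit:
send_rows:
  increments:
    - [[0, 0, 0.03], 0]
    - [[0, 0, 0.03], 0]
    - [[0, 0, 0.03], 0]
    - [[0, 0, 0.02], 0]
    - [[0, 0, 0.0085], 0]
    - [[0, 0, 0], 0]
    - [[0, 0, 0], 0]

```text
time: 23.4
tool_pos: [0.588, 0.1349, 0.1971]
tool_rot: [[0.021, 1.0, 0.002], [1.0, -0.021, 0.0], [0.0, 0.002, -1.0]]
ft_force: [-0.4, -0.0, 1.4]
finger_gap: 0.0853
```

Emit:
send_rows:
  increments:
    - [[0, 0, 0], 0]
    - [[0, 0, 0], 0]
    - [[0, 0, 0], 0]
    - [[0, 0, 0], 0]
    - [[0, 0, 0], 0]
    - [[0, 0, 0], 0]
    - [[0, 0, 0], 0]
  hand: 255

```text
time: 23.98
tool_pos: [0.588, 0.1348, 0.1965]
tool_rot: [[0.021, 1.0, 0.001], [1.0, -0.021, 0.0], [0.0, 0.001, -1.0]]
ft_force: [-2.7, -0.9, 2.7]
finger_gap: 0.02
```

Emit:
send_rows:
  increments:
    - [[0.001, 0, -0.0005], 0]
    - [[0.001, 0, 0], 0]
    - [[0, 0, 0], 0]
    - [[0, 0, 0], 0]

```text
time: 24.32
tool_pos: [0.588, 0.1353, 0.1966]
tool_rot: [[0.022, 1.0, 0.0], [1.0, -0.022, -0.002], [-0.002, 0.0, -1.0]]
ft_force: [-2.0, -4.1, 5.5]
finger_gap: 0.0202
```

```bash
python3 gap.py g7; python3 - <<'E'
from h import *
C=load('scene');P=cloud(C)
m=(P[...,2]>.19)&(P[...,2]<.21)&(P[...,1]>.185)&(P[...,1]<.28)&(P[...,0]>.54)&(P[...,0]<.64)
vs,us=np.where(m); b=np.array([onz(C,u,v,.2)[:2] for u,v in zip(us,vs)]);print(cv2.minAreaRect((b*1000).astype(np.float32)))
E
```

```text
t 24.32 W [0.588  0.1353 0.1966] H [0.0143 0.2543 0.1966] F [-2.0413 -4.0756  5.4819] gap 0.0202 q [ 0.1071  0.4995 -0.5486  1.4009  0.2631  1.3144 -0.4757]
toolyaw err 0.02106270169921215
((592.7789306640625, 226.9450225830078), (83.2024917602539, 32.873043060302734), 85.6077880859375)
```

Emit:
send_rows:
  increments:
    - [[0.001, 0, -0.001], 0]
    - [[0.001, 0, 0], 0]
    - [[0, 0, 0], 0]
    - [[0, 0, 0], 0]

```text
time: 24.75
tool_pos: [0.5881, 0.1377, 0.1973]
tool_rot: [[0.021, 1.0, -0.0], [1.0, -0.021, -0.001], [-0.001, 0.0, -1.0]]
ft_force: [-1.7, -3.2, 3.8]
finger_gap: 0.02
```

Emit:
send_rows:
  increments:
    - [[0.001, 0, -0.0005], 0]
    - [[0, 0, 0], 0]
    - [[0, 0, 0], 0]

```text
time: 25.0
tool_pos: [0.5881, 0.139, 0.1977]
tool_rot: [[0.021, 1.0, -0.0], [1.0, -0.021, -0.001], [-0.001, -0.0, -1.0]]
ft_force: [-1.3, -4.3, 3.3]
finger_gap: 0.0192
```

```bash
python3 gap.py g8
```

```text
t 25.00 W [0.5881 0.139  0.1977] H [0.0142 0.258  0.1977] F [-1.3089 -4.3374  3.3017] gap 0.0192 q [ 0.1016  0.5008 -0.5497  1.3966  0.263   1.3173 -0.4804]
toolyaw err 0.021698237892830922
```

View pics/g8.png

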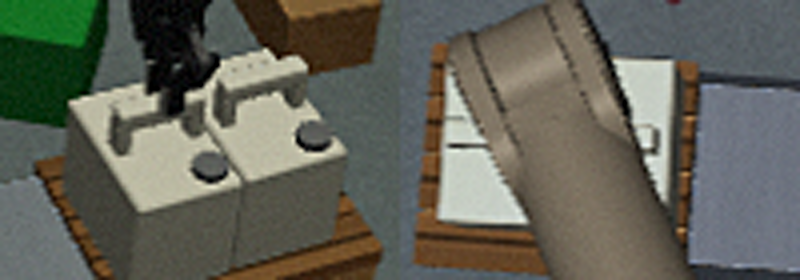

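The force stays at 4 to 5 N while the fingers creep along the bar, so the canister is blocked by the heavy neighbour, which suggests contact. I'll open, lift clear and re-measure.

Emit:
send_rows:
  increments:
    - [[0, 0, 0], 0]
    - [[0, 0, 0], 0]
    - [[0, 0, 0], 0]
    - [[0, 0, 0], 0]
    - [[0, 0, 0], 0]
    - [[0, 0, 0], 0]
  hand: 0

```text
time: 25.6
tool_pos: [0.5879, 0.1402, 0.1978]
tool_rot: [[0.02, 1.0, 0.0], [1.0, -0.02, 0.001], [0.001, -0.0, -1.0]]
ft_force: [0.1, 0.4, 1.3]
finger_gap: 0.0852
```

Emit:
send_rows:
  increments:
    - [[0, 0, -0.02], 0]
    - [[0, 0, -0.03], 0]
    - [[0, 0, -0.03], 0]
    - [[0, 0, -0.03], 0]
    - [[0, -0.03, -0.01], 0]
    - [[0, -0.04, 0], 0]
    - [[0, -0.04, 0], 0]
    - [[0, -0.04, 0], 0]
    - [[0, -0.03, 0], 0]
    - [[0, 0, 0], 0]

```text
time: 26.43
tool_pos: [0.402, 0.1451, 0.3182]
tool_rot: [[0.016, 1.0, -0.001], [1.0, -0.016, -0.003], [-0.003, -0.001, -1.0]]
ft_force: [-0.5, 1.0, -0.1]
finger_gap: 0.0852
```

```bash
python3 gap.py f4; python3 meas.py; python3 edge.py
```

```text
t 26.43 W [0.402  0.1451 0.3182] H [-0.172   0.2561  0.3182] F [-0.5369  0.9749 -0.0545] gap 0.0852 q [ 0.2097  0.0527 -0.6227  1.6294  0.0329  1.4718 -0.4315]
toolyaw err 0.027200607055511375
top both faces ((587.1680908203125, 180.45706176757812), (148.66006469726562, 200.9880828857422), 0.11429291218519211)
top can bar ((587.455078125, 129.01548767089844), (77.93324279785156, 22.135915756225586), 88.75697326660156) 0.19936699101184538
   face z 0.15462145959025012
top nb bar ((587.0609130859375, 231.51988220214844), (20.31477165222168, 74.38119506835938), 1.6278916597366333) 0.19906181469560852
   face z 0.15442144791701334
scene both faces ((590.6520385742188, 177.27969360351562), (150.8076629638672, 202.1752166748047), 0.44897568225860596)
scene can bar ((595.03662109375, 127.12608337402344), (77.44400024414062, 33.09327697753906), 89.47062683105469) 0.1993673238061072
   face z 0.1548109199137275
scene nb bar ((596.046630859375, 227.30113220214844), (82.28854370117188, 36.17730712890625), 89.05751037597656) 0.19960906517218985
   face z 0.15455416625463125
platform z 0.04656153395669698
0.53 span 0.0830 -> 0.2800  len 0.1970 dip (np.float64(0.1760000000000001), np.float64(0.1870000000000001)) min 68 of 199
0.545 span 0.0830 -> 0.2800  len 0.1970 dip (np.float64(0.1770000000000001), np.float64(0.1860000000000001)) min 80 of 200
0.56 span 0.0830 -> 0.2790  len 0.1960 dip (np.float64(0.1770000000000001), np.float64(0.1850000000000001)) min 96 of 199
0.61 span 0.0820 -> 0.2780  len 0.1960 dip (np.float64(0.1760000000000001), np.float64(0.1850000000000001)) min 90 of 199
```

View pics/f4.png

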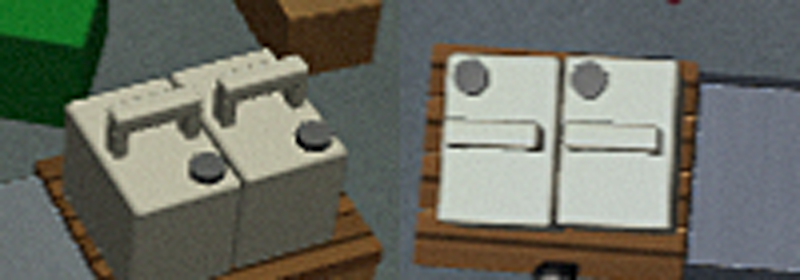

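The span shrank by about another 1 mm. The grey caps are identical features on both canisters, so their spacing gives the origin spacing directly.

```bash
cat > caps.py <<'E'
from h import *
np.set_printoptions(precision=4,suppress=True)
for n in('top','scene'):
    C=load(n);P=cloud(C);im=C['color'].astype(float).mean(2)
    res=[]
    for y0,y1 in((.13,.175),(.235,.28)):
        m=(P[...,1]>y0)&(P[...,1]<y1)&(P[...,0]>.62)&(P[...,0]<.67)&(P[...,2]>.158)&(P[...,2]<.172)&(im<150)&(im>(60 if n=='top' else 45))
        k,l,s,ce=cv2.connectedComponentsWithStats(m.astype(np.uint8)); i=1+np.argmax(s[1:,4])
        vs,us=np.where(l==i); w=np.ones(len(us))
        p=onz(C,us.mean(),vs.mean(),.165); res.append(p); print(n,'cap px %.1f %.1f n=%d'%(us.mean(),vs.mean(),len(us)),p)
    d=res[1]-res[0]; Y=np.array([.018,1]);X=np.array([1,-.018]); print(n,'nb-frame: y sep %.4f x off (can-nb) %.4f'%(d[:2]@Y,-d[:2]@X))
    # bar centroids via sub-pixel edge independent: depth mask mean
    b=[]
    for y0,y1 in((.085,.177),(.19,.28)):
        m=(P[...,2]>.188)&(P[...,2]<.215)&(P[...,1]>y0)&(P[...,1]<y1)&(P[...,0]>.55)&(P[...,0]<.63)
        q=P[m]; b.append((q.mean(0),np.percentile(q[:,1],[2,98])))
    print('  bar means',b, 'sep',b[1][0]-b[0][0])
E
python3 caps.py
```

```text
top cap px 221.8 184.5 n=60 [0.6399 0.1542 0.165 ]
top cap px 192.1 183.6 n=56 [0.6403 0.2569 0.165 ]
top nb-frame: y sep 0.1027 x off (can-nb) 0.0015
  bar means [(array([0.5876, 0.1289, 0.1994]), array([0.0934, 0.1673])), (array([0.587 , 0.2321, 0.1987]), array([0.1947, 0.2689]))] sep [-0.0005  0.1031 -0.0007]
scene cap px 351.1 210.8 n=48 [0.6412 0.152  0.165 ]
scene cap px 378.4 202.8 n=46 [0.6411 0.2567 0.165 ]
scene nb-frame: y sep 0.1047 x off (can-nb) 0.0020
  bar means [(array([0.5921, 0.1255, 0.1979]), array([0.0879, 0.1633])), (array([0.592 , 0.2276, 0.1982]), array([0.1912, 0.2668]))] sep [-0.0001  0.1021  0.0004]
```

Separations read 102 to 105 mm, so a gap of about 3 mm may remain. That is inside the 5 mm limit but too close for comfort. Next I'll grip at the bar's middle, lift 2 mm so deck friction doesn't mask contact, nudge until the force shows real contact, then set it down.

Emit:
send_rows:
  increments:
    - [[-0.005, 0.04, 0], 0.004]
    - [[-0.004, 0.04, 0], 0]
    - [[-0.004, 0.04, 0], 0]
    - [[0, 0.04, 0], 0]
    - [[0, 0.025, 0], 0]
    - [[0, 0, 0], 0]
    - [[0, 0, 0], 0]
    - [[0, 0, 0], 0]

```text
time: 27.2
tool_pos: [0.5929, 0.1262, 0.3169]
tool_rot: [[0.025, 1.0, -0.002], [1.0, -0.025, 0.001], [0.001, -0.002, -1.0]]
ft_force: [0.9, -0.1, 0.7]
finger_gap: 0.0851
```

```bash
python3 - <<'E'
from h import *
st([.588,.127,.193])
E
```

```text
t 27.20 W [0.5929 0.1262 0.3169] H [0.0196 0.2455 0.3169] F [ 0.9289 -0.1184  0.7494] gap 0.0851 q [ 0.1098  0.4644 -0.5715  1.1565  0.2433  1.5869 -0.4331]
toolyaw err 0.01806879853274195
tool delta [ 0.0006 -0.0048  0.1239]
```

Emit:
send_rows:
  increments:
    - [[0, -0.005, 0.03], -0.006]
    - [[0, 0, 0.03], 0]
    - [[0, 0, 0.03], 0]
    - [[0, 0, 0.02], 0]
    - [[0, 0, 0.012], 0]
    - [[0, 0, 0.002], 0]
    - [[0, 0, 0], 0]
    - [[0, 0, 0], 0]

```text
time: 27.87
tool_pos: [0.588, 0.1265, 0.1955]
tool_rot: [[0.019, 1.0, 0.003], [1.0, -0.019, 0.0], [0.001, 0.003, -1.0]]
ft_force: [-0.7, -0.1, 0.4]
finger_gap: 0.0852
```

Emit:
send_rows:
  increments:
    - [[0, 0, 0], 0]
    - [[0, 0, 0], 0]
    - [[0, 0, 0], 0]
    - [[0, 0, 0], 0]
    - [[0, 0, 0], 0]
    - [[0, 0, 0], 0]
    - [[0, 0, 0], 0]
  hand: 255

```text
time: 28.45
tool_pos: [0.588, 0.1259, 0.1943]
tool_rot: [[0.019, 1.0, 0.001], [1.0, -0.019, -0.0], [-0.0, 0.001, -1.0]]
ft_force: [-0.6, -0.2, 2.6]
finger_gap: 0.0199
```

Emit:
send_rows:
  increments:
    - [[0, 0, -0.0015], 0]
    - [[0, 0, -0.0015], 0]
    - [[0, 0, 0], 0]
    - [[0, 0, 0], 0]
    - [[0, 0, 0], 0]

```text
time: 28.87
tool_pos: [0.587, 0.1257, 0.1957]
tool_rot: [[0.019, 1.0, -0.002], [1.0, -0.019, -0.001], [-0.001, -0.002, -1.0]]
ft_force: [-0.8, 0.3, -6.3]
finger_gap: 0.0199
```

Emit:
send_rows:
  increments:
    - [[0.0015, 0.001, 0], 0]
    - [[0, 0, 0], 0]
    - [[0, 0, 0], 0]

```text
time: 29.12
tool_pos: [0.5887, 0.1277, 0.1966]
tool_rot: [[0.019, 1.0, -0.0], [1.0, -0.019, 0.0], [0.0, -0.0, -1.0]]
ft_force: [0.1, -0.6, -6.9]
finger_gap: 0.0196
```

Emit:
send_rows:
  increments:
    - [[0.0015, 0, 0], 0]
    - [[0, 0, 0], 0]
    - [[0, 0, 0], 0]

```text
time: 29.37
tool_pos: [0.5888, 0.1288, 0.1967]
tool_rot: [[0.019, 1.0, 0.0], [1.0, -0.019, -0.0], [-0.0, 0.0, -1.0]]
ft_force: [0.2, -0.6, -5.9]
finger_gap: 0.0194
```

Emit:
send_rows:
  increments:
    - [[0.001, 0, 0], 0]
    - [[0, 0, 0], 0]
    - [[0, 0, 0], 0]

```text
time: 29.62
tool_pos: [0.5888, 0.1289, 0.1969]
tool_rot: [[0.02, 1.0, -0.0], [1.0, -0.02, -0.002], [-0.002, -0.0, -1.0]]
ft_force: [0.2, -3.1, -5.2]
finger_gap: 0.0197
```

Free while lifted, and Fy rises to -3 N after about 3 mm of advance: that is real contact. I'll set it down.

Emit:
send_rows:
  increments:
    - [[0.0005, 0, 0.001], 0]
    - [[0, 0, 0.001], 0]
    - [[0, 0, 0.0005], 0]
    - [[0, 0, 0], 0]
    - [[0, 0, 0], 0]

```text
time: 30.03
tool_pos: [0.5891, 0.1289, 0.1948]
tool_rot: [[0.02, 1.0, 0.001], [1.0, -0.02, -0.002], [-0.002, 0.001, -1.0]]
ft_force: [-0.9, -3.5, -2.6]
finger_gap: 0.0198
```

```bash
python3 gap.py g9
```

```text
t 30.03 W [0.5891 0.1289 0.1948] H [0.0157 0.248  0.1948] F [-0.8817 -3.5137 -2.5864] gap 0.0198 q [ 0.1262  0.5023 -0.5617  1.4052  0.2709  1.3109 -0.4694]
toolyaw err 0.022729547369603847
```

View pics/g9.png

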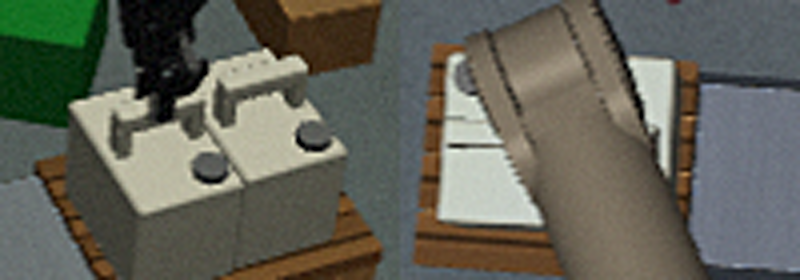

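Still carrying 2.6 N; the seam is now only a hairline. I'll lower a bit more, then release.

Emit:
send_rows:
  increments:
    - [[0, 0, 0.001], 0]
    - [[0, 0, 0.0005], 0]
    - [[0, 0, 0], 0]
    - [[0, 0, 0], 0]

```text
time: 30.47
tool_pos: [0.5891, 0.1289, 0.1947]
tool_rot: [[0.02, 1.0, 0.001], [1.0, -0.02, -0.002], [-0.002, 0.001, -1.0]]
ft_force: [-1.5, -6.1, 3.5]
finger_gap: 0.0205
```

Emit:
send_rows:
  increments:
    - [[0, 0, 0], 0]
    - [[0, 0, 0], 0]
    - [[0, 0, 0], 0]
    - [[0, 0, 0], 0]
    - [[0, 0, 0], 0]
    - [[0, 0, 0], 0]
  hand: 0

```text
time: 30.97
tool_pos: [0.5889, 0.1312, 0.193]
tool_rot: [[0.018, 1.0, 0.001], [1.0, -0.018, 0.001], [0.001, 0.001, -1.0]]
ft_force: [-0.6, 0.2, 0.6]
finger_gap: 0.0853
```

Emit:
send_rows:
  increments:
    - [[0, 0, -0.02], 0]
    - [[0, 0, -0.03], 0]
    - [[0, 0, -0.03], 0]
    - [[0, 0, -0.03], 0]
    - [[0, -0.03, -0.01], 0]
    - [[0, -0.04, 0], 0]
    - [[0, -0.04, 0], 0]
    - [[0, -0.04, 0], 0]
    - [[0, -0.03, 0], 0]
    - [[0, 0, 0], 0]

```text
time: 31.8
tool_pos: [0.4028, 0.1355, 0.3131]
tool_rot: [[0.014, 1.0, -0.002], [1.0, -0.014, -0.003], [-0.003, -0.002, -1.0]]
ft_force: [0.1, -0.1, 0.8]
finger_gap: 0.0855
```

```bash
python3 gap.py f5; python3 meas.py; python3 edge.py; python3 caps.py; python3 - <<'E'
from h import *
c2=load('scene');save(c2,'fs.png')
E
```

```text
t 31.80 W [0.4028 0.1355 0.3131] H [-0.1708  0.2466  0.3131] F [ 0.1104 -0.0899  0.7568] gap 0.0855 q [ 0.2462  0.0494 -0.6359  1.645   0.0317  1.4596 -0.4068]
toolyaw err 0.028904481036166944
top both faces ((587.3680419921875, 180.93438720703125), (148.91537475585938, 200.09194946289062), 0.35271936655044556)
top can bar ((588.6497192382812, 132.15406799316406), (78.52378845214844, 22.507240295410156), 87.80121612548828) 0.19905196420035312
   face z 0.15434561408676173
top nb bar ((587.0609130859375, 231.51988220214844), (20.314777374267578, 74.38119506835938), 1.6278915405273438) 0.19932179359136726
   face z 0.15452608033364273
scene both faces ((591.1965942382812, 178.6556396484375), (199.5198211669922, 152.602294921875), 89.8178482055664)
scene can bar ((596.1324462890625, 126.69255065917969), (80.31517791748047, 33.2260627746582), 87.83914947509766) 0.1984681898876265
   face z 0.15447891311673034
scene nb bar ((594.384521484375, 226.61007690429688), (83.72513580322266, 32.876243591308594), 89.05751037597656) 0.19844562150010384
   face z 0.15446588962568408
platform z 0.0464
[... 438 characters left out ...]
.1760000000000001), np.float64(0.1850000000000001)) min 100 of 203
top cap px 221.3 184.2 n=62 [0.6409 0.156  0.165 ]
top cap px 192.1 183.7 n=59 [0.6401 0.257  0.165 ]
top nb-frame: y sep 0.1010 x off (can-nb) 0.0027
  bar means [(array([0.5887, 0.1323, 0.1989]), array([0.0936, 0.1708])), (array([0.5871, 0.2318, 0.199 ]), array([0.1949, 0.2685]))] sep [-0.0016  0.0995  0.0001]
scene cap px 351.9 210.7 n=50 [0.6418 0.1546 0.165 ]
scene cap px 378.3 202.8 n=44 [0.6411 0.2565 0.165 ]
scene nb-frame: y sep 0.1018 x off (can-nb) 0.0026
  bar means [(array([0.5926, 0.1266, 0.1976]), array([0.0899, 0.1663])), (array([0.5913, 0.228 , 0.1974]), array([0.1922, 0.2658]))] sep [-0.0013  0.1014 -0.0002]
```

View pics/f5.png

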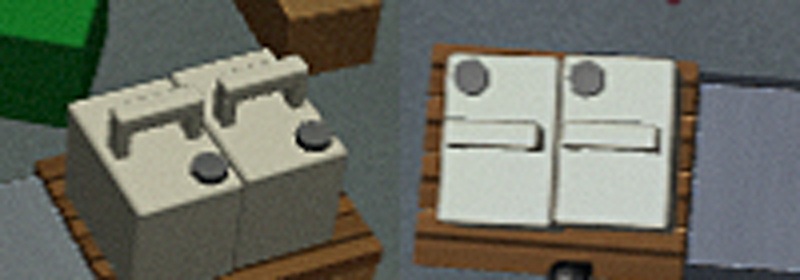

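View pics/fs.png

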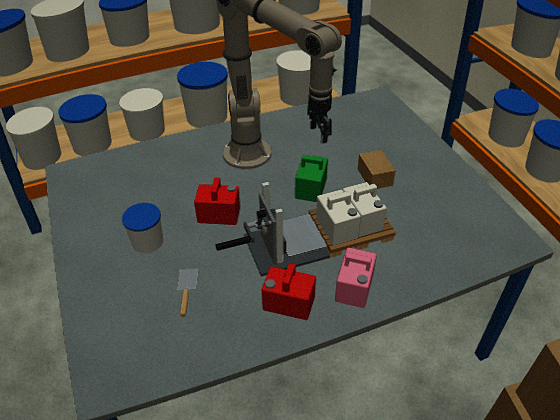

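The spacing is now 99.5 to 102 mm, about 2 mm out of line, and the neighbour is unmoved. One last lever check, and I'll let the arm settle.

Emit:
send_rows:
  increments:
    - [[0, 0, 0], 0]
    - [[0, 0, 0], 0]
    - [[0, 0, 0], 0]
    - [[0, 0, 0], 0]

```text
time: 32.23
tool_pos: [0.4096, 0.1339, 0.3125]
tool_rot: [[0.019, 1.0, -0.001], [1.0, -0.019, 0.001], [0.001, -0.001, -1.0]]
ft_force: [-0.4, -0.0, 0.8]
finger_gap: 0.0852
```

```bash
python3 - <<'E'
from h import *
c=grab('top');P=cloud(c);h=(P-O)@np.c_[XH,YH,[0,0,1]]
m=(h[...,2]>.268)&(h[...,1]>-.065)&(h[...,1]<-.02)&(h[...,0]>-.02)&(h[...,0]<.13);print('knob',m.sum(),h[m].mean(0),'platform',np.nanmedian(P[195:220,262:278,2]))
o=st(); print(o['qvel'])
workorder.close_job()
E
```

```text
knob 55 [ 0.08653113 -0.04259225  0.28179634] platform 0.046847362315078474
t 32.28 W [0.4094 0.1339 0.3125] H [-0.164   0.2452  0.3125] F [ 0.0111 -0.2696 -0.2162] gap 0.0853 q [ 0.2456  0.0619 -0.6306  1.6354  0.0357  1.4568 -0.4073]
toolyaw err 0.023823700993429103
[ 0.0021 -0.0076 -0.0036  0.0062  0.      0.0005 -0.0019]
the job is handed in; nothing more can be done
```

The job is handed in at 32 s: the release lever is over, the platform is down, and the white canister stands against the neighbour on the deck.

**What I did**
- **Lever:** the first push rode up on the knob at about 17 N. I backed off and finished lower, against the stop.
- **Crank:** I wound it up about 0.2 rad, and the pawl came out. I then lowered it in the grip at about 0.7 rad/s; the canister's height agreed with the crank angle at each camera check.
- **Canister:** I slid it off by its grip bar, but after releasing I measured a gap of about 3 mm. Pressing again only made the fingers slip along the bar. I regripped at the middle, lifted it about 2 mm, moved it until I felt contact, and set it down.

**Last checks**
- **Spacing:** the canisters' origins are 99.5 to 101.8 mm apart (100 is touching). The four estimates differ by about 2 mm, so a gap of up to 2 mm can't be ruled out; the limit is 5 mm.
- **Alignment:** the sides are in line within about 3 mm, and the two bars are square to about 0.02 rad.
- **Neighbour:** its bar measures the same as at the start in the top view. The scene view scattered by about 2 mm.
- **Lever and platform:** the knob is at hoist x +87 mm (full release is +88), and the platform top is at z 46.8 mm (down is 47).
- **Arm and bystanders:** the arm touches nothing. The bystanders look undisturbed in the last picture, but I did not measure their positions.

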